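Emboss a round wooden ornament in the hand press

ROBOT

A 6-joint arm with a two-finger parallel gripper is mounted at the origin on the work surface. World frame = base frame: x ahead of the robot, y to its left, z up, the work surface at z = 0. Lengths are in m, angles in rad, forces in N, time in s.
With the tool pointing down it reaches from about 0.375 to 0.9 m from the base axis. Payload 3.1 kg.
Tool frame: the origin (TCP) lies midway between the tips of the shut fingers; the grasp point (between the pads) lies 19 mm behind it; z points along the fingers, x is the direction in which the jaws open and shut, and the axes are right-handed (so a half turn about z gives the same grasp; the last joint's range is limited). The gripper opens to 87 mm and grips with 3 to 60 N. Pads are 19 mm wide; open, the fingers measure 117 mm over their backs; the gripper's body (75 mm by 190 mm) begins 51 mm behind the grasp point.
Start: joints at [0.94, 0.527, 1.433, -0, 1.181, -0.178], TCP at [0.273, 0.562, 0.199] pointing down, gripper open.
Joint ranges: [-3.08, 3.08], [-0.75, 2.2], [0.22, 2.44], [-1.43, 4.57], [0, 2.65], [-2.85, 2.85]. Speed limits (rad/s): [2.79, 2.79, 3.14, 3.14, 3.14, 3.14].

INTERFACE

Orientations are given as a unit quaternion [x, y, z, w].
In Python, from rig import * gives the robot as it stands.
- The arm moves only by the tool drive_tool, never from a script. Its argument "plan" is a list of rows, each an object with "offset": the shift along the tool's x, y, z in cm, a list of three; "delta_rot": the turn, a rotation vector about the tool's x, y, z in degrees, a list of three; "jaw": the finger opening in cm, from 0 to 8.7. In form: [{"offset": [dx, dy, dz], "delta_rot": [wx, wy, wz], "jaw": jaw}, ...]. A call has exactly 8 rows; each row is the pose to reach, as a shift and turn from the pose commanded when the call began, along the tool's axes at that moment; what a row does not reach only later rows make up. A row lasts 1/12 s, in which the tool goes at most 41.7 mm and 7.16 degrees, less where a joint would pass 70% of its speed; a pose out of reach is approached as far as the arm can. A call with a gripper value outside its range is refused whole. The fingers move at their own pace and stop on an object; "squeeze" is the grip in N (left out, the last holds). Time passes only in rows, so rows that repeat a pose let the fingers close, or fill a call up. It gives the time, the measured TCP pose, the force and the opening at its end, in the units of the state.
- get_obs(): the state, without advancing time (a new reading comes with each control period).
- camera(name): name is "scene" or "top" or "wrist"; returns the picture (420x560x3 uint8, red, green, blue); there is no depth.
- calibration(name): a dict with "K" (3x3 intrinsics, pixels), "pose" (4x4, takes a point from camera to world coordinates); the wrist camera has in their place "tool_from_camera" (4x4, takes a point from camera to tool coordinates, whose origin is the TCP and whose axes are the tool frame's). Camera axes: x right, y down, z forward; pixel columns grow to the right and rows downward; lengths in m; the calibration is good to about 2 mm. The wrist camera is an equidistant fisheye: a pixel r from the principal point sees the ray r / f radians off the axis. A picture is of the moment at which its call begins: read the wrist's pose just before it. calibration takes no time and is no camera call.
- hand_in(): hands the job in, once; it reports no verdict.
The state is a dict: "time": time; "q": joint angles; "joint_velocities": joint speeds; "joint_torque": joint torques, N m; "position": TCP position; "tool_rot": TCP orientation; "ft_force": force on the tool from outside, world axes, zero at the start; "moment": the same for the moment, N m; "grip_width": finger opening in m.
Only numpy, scipy, OpenCV 4.12 (cv2) and the standard library are available. Lean on these libraries where they do the work, as an engineer would, in place of code of your own. Each camera call takes 0.05 s, during which the arm holds its last target.

TASK

Put the round wooden disc into the matching round recess of the press's sliding carriage, lying flat and seated on the bottom, then slide the carriage fully home under the stamp. Then push the black knob on top of the press down by 25 mm (allow 3 mm either way) so that the stamp bears on the disc, and finish while holding it there: do not let go. Leave the square and hexagonal blanks, the marker and the paint jar where they are.

Things in the scene. Friction and masses are not known exactly. Their poses are not given: they have to be found in the camera images.
- disc_center (a point): Centre (half-way up) of the loose round wooden disc, 48 mm diameter, 16 mm thick, about 22 g, lying flat on the dark red mat (mat 220 x 200 mm, 3 mm thick). Its z axis is the disc's axis. It is the only round blank; the three blanks share one kind of wood.
- square_center (a point): Centre of a loose square wooden blank 48 x 48 x 16 mm on the same mat. A bystander: it does not fit the recess.
- hexagon_center (a point): Centre of a loose hexagonal wooden blank, 48 mm across flats, 16 mm thick, on the same mat. A bystander: it does not fit the recess.
- cavity (a point): Centre of the mouth of the round recess in the aluminium carriage, level with the carriage's top face (38 mm above the table), z up. Recess 52 mm diameter, 6 mm deep with a 2 mm chamfer, flat bottom, so the seated disc stands 10 mm proud and its centre is 2 mm above this point. The carriage is a plate 92 mm wide and 166 mm long that slides along this frame's +y towards the stamp; it reaches 46 mm from this point on the stamp's side. The point moves with the carriage.
- post (a point): Centre of the top of the carriage's upright post, 100 mm from the recess centre on the side away from the stamp (recess frame -y). Black cap 22 mm diameter and 16 mm tall on a steel rod 16 mm diameter; it stands 44 mm above the carriage's top face. Pushing it along +y slides the carriage in. Moves with the carriage.
- carriage (a joint): Position of the carriage in m: 0 = pulled right out, 0.13 = fully home against the stop, with the recess right under the stamp. Slides with about 1.5 N of friction and stays where it is left.
- press: The grey steel hand press fixed to the table; origin on the table right under the axis of the ram (stamp and knob), z up, +y the direction in which the carriage slides home. Base 120 mm wide (x), from y = -250 to +115 mm, 18 mm thick, with two guide rails up to 28 mm high. Column at y = 72 to 108 mm; head over the stamp from y = -30 to +108 mm, 70 mm wide, from 90 to 130 mm above the table.
- knob_top (a point): Centre of the flat top of the black mushroom knob, 54 mm diameter (flat part 48 mm), on the ram above the head; 200 mm above the table when at rest. Moves down with the ram.
- ram (a joint): Downward travel of the knob and ram in m: 0 = at rest at the top, 0.035 = mechanical limit. A spring lifts it back when let go: about 3.5 N to start it, rising by 0.2 N per mm. With the disc seated under the stamp the stamp meets the disc at about 19 mm, and beyond that the push rises by about 1 N per mm in all; about 14 N at 25 mm.
- stamp (a joint): How far the dark steel stamp (40 mm diameter, 14 mm thick, sprung in the ram's lower end) is pushed up into the ram, in m: 0 = free, about 0.006 when the knob is 25 mm down on a seated disc, 0.014 = limit. Spring 0.8 N per mm.
- marker_center (a point): Centre of a loose black and grey flat-sided marker pen, about 130 mm long along its y, 14 mm thick, on the table. A bystander.
- jar_center (a point): Centre (half-way up) of a loose closed paint jar with a white lid, 60 mm diameter, 75 mm tall. A bystander.
Not all that is in view belongs to the job. Leave any turquoise or white look-alike of the part that bears disc_center alone.

How it is judged:
By the outcome, as a careful person would: the job done as asked, in the order asked, and still so for the second after the job is handed in, while the arm keeps its last pose, push and grip.
It also fails if it takes over 64 s, if anything falls off the work surface, if the arm or the gripper's body presses on something with over 40 N, if the wrist force passes 120 N, or if a joint passes its speed limit or range.

## Working session

There is one attempt and no reset: what is moved stays moved. The work goes in short steps, Python scripts to look and compute and a tool call to move; the robot and the scene stay as the last step left them, time stands still between calls to the robot, and variables do not carry over. Pictures are saved under pics/ and viewed, and the job is handed in when it is done.

Besides the shell and the picture viewer there is one more tool, called after ">>>" as a command line: name --argument value ..., lists and objects as JSON in quotes. drive_tool: Moves the arm, as the interface text tells. Its arguments: {"type":"object","properties":{"plan":{"type":"array","items":{"type":"object","properties":{"offset":{"type":"array","items":{"type":"number"}},"delta_rot":{"type":"array","items":{"type":"number"}},"jaw":{"type":"number"}}}},"squeeze":{"type":"number"}},"required":["plan"]}

```bash
ls; mkdir -p pics; python3 - <<'E'
from rig import *
import cv2
o=get_obs();print(o)
for n in ("scene","top","wrist"):
    im=camera(n);cv2.imwrite(f"pics/{n}0.png",im[:,:,::-1]);print(n,calibration(n))
E
```

```text
pics
{'time': 0.0, 'q': array([ 9.39459673e-01,  5.28455215e-01,  1.43391418e+00,  9.48057520e-06,
        1.18137753e+00, -1.78482146e-01]), 'joint_velocities': array([ 0.00230288, -0.00066123,  0.0022516 , -0.00011355, -0.00127867,
        0.00037109]), 'joint_torque': array([ 2.85709802e-04, -4.40031445e+01, -1.76594692e+01,  6.33283309e-02,
        5.82116819e-02, -1.59759838e-04]), 'position': array([0.27294936, 0.56137701, 0.19777463]), 'tool_rot': array([ 8.47801766e-01,  5.30312177e-01, -1.00173298e-03,  3.95951650e-04]), 'ft_force': array([-0.77472071, -0.58204931,  1.26509461]), 'moment': array([ 0.02892986, -0.01254828, -0.03550605]), 'grip_width': 0.08713877428053518}
scene {'K': array([[418.6450439 ,   0.        , 273.34633183],
       [  0.        , 418.6450439 , 209.54520554],
       [  0.        ,   0.        ,   1.        ]]), 'pose': array([[ 8.04195908e-01,  4.19794919e-01, -4.20762602e-01,
         9.53097944e-01],
       [ 5.94363924e-01, -5.67183088e-01,  5.70118295e-01,
        -5.85004392e-01],
       [ 6.83331413e-04, -7.08572911e-01, -7.05637274e-01,
       
[... 353 characters left out ...]
966069,  0.0244353 ,  0.00902366, -0.00582191],
       [-0.01342782, -0.18656896, -0.9823501 ,  1.27229509],
       [ 0.        ,  0.        ,  0.        ,  1.        ]])}
wrist {'K': array([[325.1922621 ,   0.        , 276.40348533],
       [  0.        , 325.1922621 , 207.92918932],
       [  0.        ,   0.        ,   1.        ]]), 'tool_from_camera': array([[ 9.99998666e-01,  5.91821133e-04,  1.52236117e-03,
        -1.08197867e-03],
       [-1.00671235e-03,  9.57287813e-01,  2.89134968e-01,
        -7.98616216e-02],
       [-1.28622161e-03, -2.89136115e-01,  9.57287132e-01,
        -1.86487420e-01],
       [ 0.00000000e+00,  0.00000000e+00,  0.00000000e+00,
         1.00000000e+00]])}
```

View pics/scene0.png

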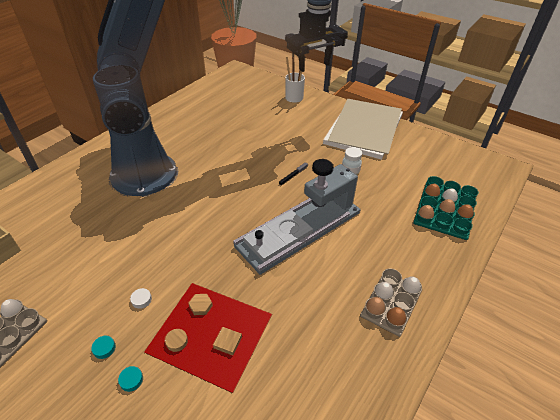

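View pics/top0.png

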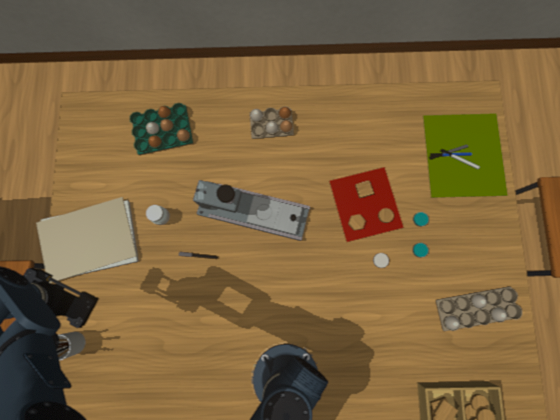

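View pics/wrist0.png

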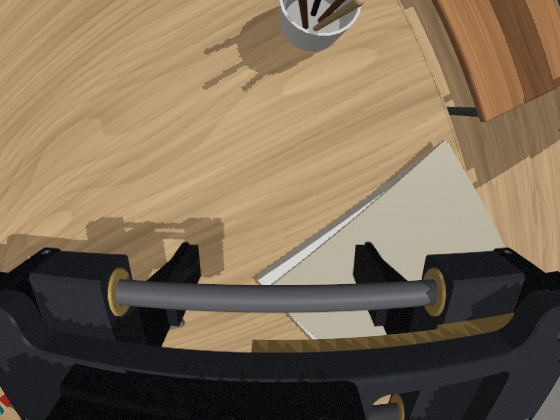

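The scene view shows the disc at about (176,341) on the mat, with the press near (300,225). In the top view the disc is at (386,215), the knob at (227,193) and the post at (293,217). I'll zoom in to measure these.

```bash
cat > h.py <<'E'
import numpy as np, cv2
from scipy.spatial.transform import Rotation as R
from rig import *
def ray(n,uv):
    c=calibration(n);K=c["K"];P=c["pose"]
    d=np.array([(uv[0]-K[0,2])/K[0,0],(uv[1]-K[1,2])/K[1,1],1.]);return P[:3,3],P[:3,:3]@d
def onz(n,uv,z):
    p,d=ray(n,uv);return p+d*(z-p[2])/d[2]
def T():
    o=get_obs();M=np.eye(4);M[:3,:3]=R.from_quat(o["tool_rot"]).as_matrix();M[:3,3]=o["position"];return M
def wcam(M=None):
    return (T() if M is None else M)@calibration("wrist")["tool_from_camera"]
def wonz(uv,z,C):
    K=calibration("wrist")["K"];x=np.array([uv[0]-K[0,2],uv[1]-K[1,2]])/K[0,0];r=np.linalg.norm(x)+1e-12
    d=C[:3,:3]@np.array([*(x/r*np.sin(r)),np.cos(r)]);p=C[:3,3];return p+d*(z-p[2])/d[2]
def wproj(X,C):
    K=calibration("wrist")["K"];q=np.linalg.inv(C)@np.append(X,1);t=np.arctan2(np.hypot(q[0],q[1]),q[2]);h=np.hypot(q[0],q[1])
    return np.array([K[0,2],K[1,2]])+K[0,0]*t*q[:2]/h
def proj(n,X):
    c=calibration(n);q=np.linalg.inv(c["pose"])@np.append(X,1);return (c["K"]@q[:3]/q[2])[:2]
def rel(X,psi=None):
    """shift in cm in current tool axes to bring TCP to X; psi= world yaw of tool x wanted"""
    M=T();print("off cm",np.round(M[:3,:3].T@(np.asarray(X)-M[:3,3])*100,2))
    t=np.array([0,0,1.]);
    if psi is not None:
        W=np.array([[np.cos(psi),np.sin(psi),0],[np.sin(psi),-np.cos(psi),0],[0,0,-1]])
        print("rot deg",np.round(np.degrees(R.from_matrix(M[:3,:3].T@W).as_rotvec()),2))
E
python3 - <<'E'
import cv2
s=cv2.imread("pics/scene0.png");t=cv2.imread("pics/top0.png")
cv2.imwrite("pics/s1.png",cv2.resize(s[140:280,220:380],None,fx=5,fy=5,interpolation=cv2.INTER_CUBIC)[:600])
a=cv2.resize(s[280:390,140:275],None,fx=5,fy=5,interpolation=cv2.INTER_CUBIC);cv2.imwrite("pics/s2.png",a)
cv2.imwrite("pics/t1.png",cv2.resize(t[165:250,185:325],None,fx=5,fy=5,interpolation=cv2.INTER_CUBIC))
cv2.imwrite("pics/t2.png",cv2.resize(t[160:250,320:440],None,fx=5,fy=5,interpolation=cv2.INTER_CUBIC))
E
```

```text
(no output)
```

View pics/s1.png

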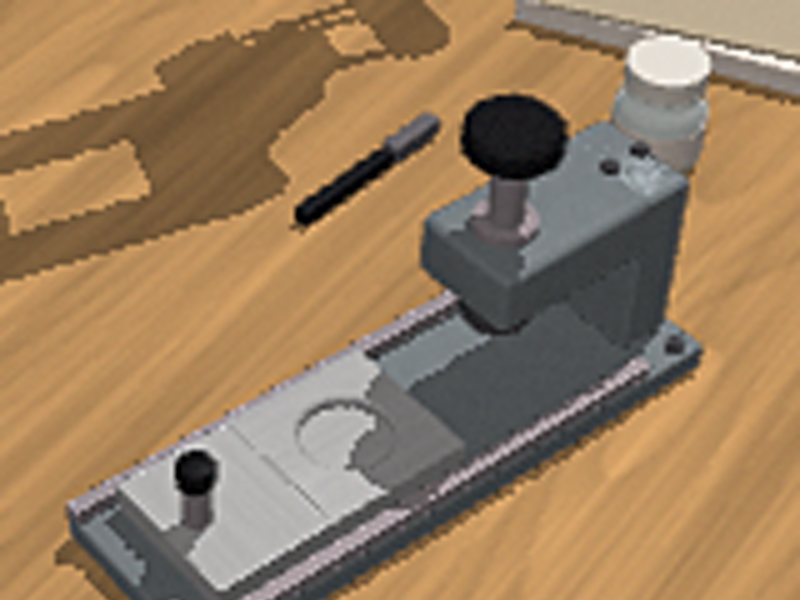

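View pics/s2.png

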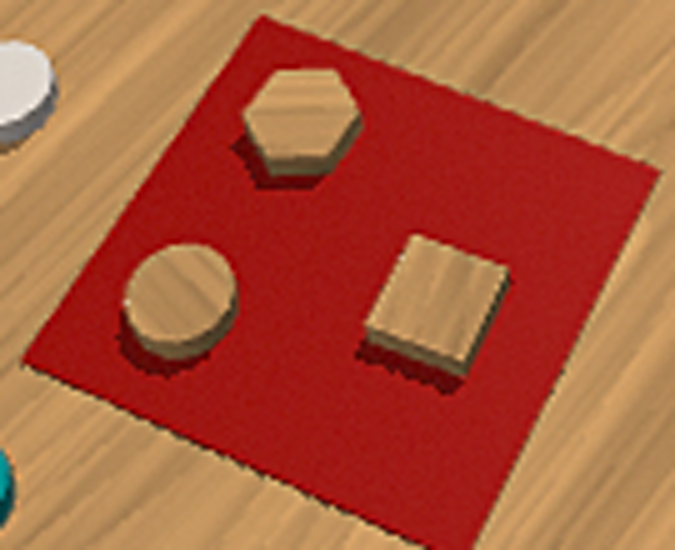

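View pics/t1.png

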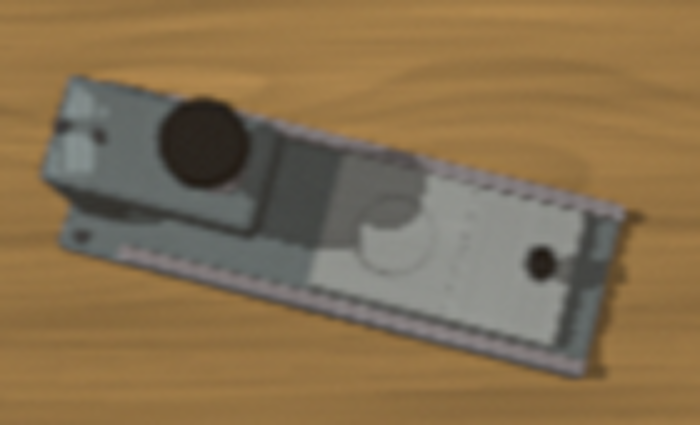

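View pics/t2.png

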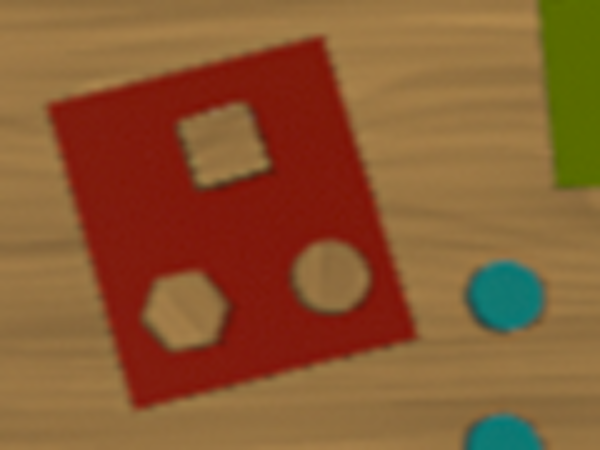

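```bash
python3 - <<'E'
from h import *
f=lambda x,y,a,b:((x+.5)/5-.5+a,(y+.5)/5-.5+b)
S=lambda x,y:f(x,y,220,140); S2=lambda x,y:f(x,y,140,280);T1=lambda x,y:f(x,y,185,165);T2=lambda x,y:f(x,y,320,160)
print("disc",onz("scene",S2(182,297),.019),onz("top",T2(331,275),.019))
print("hex",onz("scene",S2(300,113),.019),onz("top",T2(187,310),.019))
print("sq",onz("scene",S2(440,297),.019),onz("top",T2(223,144),.019))
print("cav",onz("scene",S(343,440),.038),onz("top",T1(395,237),.038))
print("post",onz("scene",S(195,463),.082),onz("top",T1(541,262),.082))
print("knob",onz("scene",S(515,128),.2),onz("top",T1(204,143),.2))
print("jar",onz("top",(155,213),.075))
for p in [(625,212),(580,376),(62,243)]:print("base",onz("top",T1(*p),.018))
for p in [(70,510),(700,355)]:print("base s",onz("scene",S(*p),.018))
E
```

```text
disc [ 0.51223168 -0.34838152  0.019     ] [ 0.51038496 -0.34772975  0.019     ]
hex [ 0.48871883 -0.24883434  0.019     ] [ 0.48908229 -0.25031042  0.019     ]
sq [ 0.6036302  -0.28077961  0.019     ] [ 0.60222067 -0.28149165  0.019     ]
cav [0.52918406 0.05716427 0.038     ] [0.52584637 0.0598111  0.038     ]
post [ 0.50028581 -0.03436299  0.082     ] [ 0.49925346 -0.03524189  0.082     ]
knob [0.55800522 0.16135906 0.2       ] [0.55429196 0.16152863 0.2       ]
jar [0.52442419 0.40802981 0.075     ]
base [ 0.54281134 -0.09434092  0.018     ]
base [ 0.43283217 -0.06046297  0.018     ]
base [0.53099071 0.28551871 0.018     ]
base s [ 0.43050116 -0.05646128  0.018     ]
base s [0.64633812 0.24965151 0.018     ]
```

Both cameras agree to about 3 mm. The press's +y direction is about (0.272, 0.962). I'll lift and travel over the disc, then refine the position with the wrist camera.

```bash
python3 - <<'E'
from h import *
rel([.511,-.348,.25],np.radians(64))
rel([.39,.20,.32])
E
```

```text
off cm [-71.38  61.19  -5.1 ]
rot deg [-0.02  0.1   0.06]
off cm [-27.41  26.33 -12.16]
```

>>> drive_tool --plan '[{"offset": [-1, 1, -4]}, {"offset": [-3, 3, -7]}, {"offset": [-6, 5.5, -9]}, {"offset": [-9, 8, -11]}, {"offset": [-12, 11, -12]}, {"offset": [-15, 13.5, -12]}, {"offset": [-18, 16, -12]}, {"offset": [-21, 18.5, -12]}]'

```text
invalid input at $.plan[0]: expected keys offset, delta_rot, jaw
```

>>> drive_tool --plan '[{"offset": [-3, 2.5, 0]}, {"offset": [-6, 5, 0]}, {"offset": [-9, 7.5, 0]}, {"offset": [-12, 10, 0]}, {"offset": [-15, 12.5, 0]}, {"offset": [-18, 15, 0]}, {"offset": [-21, 17.5, 0]}, {"offset": [-24, 20, 0]}]'

```text
invalid input at $.plan[0]: expected keys offset, delta_rot, jaw
```

>>> drive_tool --plan '[{"offset": [-3, 2.5, 0]}, {"offset": [-6, 5, 0]}, {"offset": [-9, 8, 0]}, {"offset": [-12, 11, 1]}, {"offset": [-15, 14, 2]}, {"offset": [-18, 17, 3]}, {"offset": [-21, 19.5, 4]}, {"offset": [-23.5, 21.5, 5]}]'

```text
invalid input at $.plan[0]: expected keys offset, delta_rot, jaw
```

```bash
python3 - <<'E'
from h import *
M=T();im=camera("wrist");np.save("m1.npy",M);cv2.imwrite("pics/w1.png",im[:,:,::-1])
print(M[:3,3],get_obs()["time"],get_obs()["q"]);print(wproj([.511,-.348,.019],wcam(M)));rel([.511,-.348,.10],np.radians(64))
E
```

```text
[0.27301918 0.5615323  0.19799028] 0.2 [ 9.39509278e-01  5.28143149e-01  1.43339807e+00 -3.88073584e-05
  1.18137806e+00 -1.78535899e-01]
[ 13.54353962 412.71136466]
off cm [-71.38  61.18   9.89]
rot deg [-0.01  0.08  0.06]
```

View pics/w1.png

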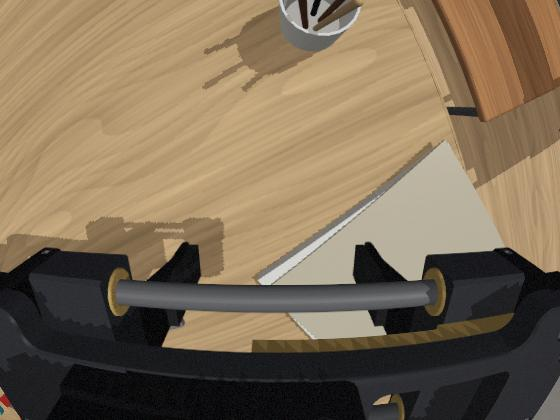

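The calls were refused because every row needs all three keys. Nothing moved, so I'll resend with full rows.

>>> drive_tool --plan '[{"offset": [-1, 1, -4], "delta_rot": [0, 0, 0], "jaw": 8.7}, {"offset": [-3, 3, -7], "delta_rot": [0, 0, 0], "jaw": 8.7}, {"offset": [-6, 5.5, -9], "delta_rot": [0, 0, 0], "jaw": 8.7}, {"offset": [-9, 8, -11], "delta_rot": [0, 0, 0], "jaw": 8.7}, {"offset": [-12, 11, -12], "delta_rot": [0, 0, 0], "jaw": 8.7}, {"offset": [-15, 13.5, -12], "delta_rot": [0, 0, 0], "jaw": 8.7}, {"offset": [-18, 16, -12], "delta_rot": [0, 0, 0], "jaw": 8.7}, {"offset": [-21, 18.5, -12], "delta_rot": [0, 0, 0], "jaw": 8.7}]'

```text
time: 0.87
position: [0.3479, 0.2903, 0.3191]
tool_rot: [0.848, 0.531, 0.0, 0.0]
ft_force: [0.5, 0.4, -0.2]
grip_width: 0.0867
```

>>> drive_tool --plan '[{"offset": [-3, 2.5, 0], "delta_rot": [0, 0, 0], "jaw": 8.7}, {"offset": [-6, 5, 0], "delta_rot": [0, 0, 0], "jaw": 8.7}, {"offset": [-9, 7.5, 0], "delta_rot": [0, 0, 0], "jaw": 8.7}, {"offset": [-12, 10, 0], "delta_rot": [0, 0, 0], "jaw": 8.7}, {"offset": [-15, 12.5, 0], "delta_rot": [0, 0, 0], "jaw": 8.7}, {"offset": [-18, 15, 0], "delta_rot": [0, 0, 0], "jaw": 8.7}, {"offset": [-21, 17.5, 0], "delta_rot": [0, 0, 0], "jaw": 8.7}, {"offset": [-24, 20, 0], "delta_rot": [0, 0, 0], "jaw": 8.7}]'

```text
time: 1.53
position: [0.4226, -0.0129, 0.3189]
tool_rot: [0.848, 0.53, 0.0, 0.0]
ft_force: [1.0, 0.8, -0.9]
grip_width: 0.0869
```

>>> drive_tool --plan '[{"offset": [-3, 2.5, 0], "delta_rot": [0, 0, 0], "jaw": 8.7}, {"offset": [-6, 5, 0], "delta_rot": [0, 0, 0], "jaw": 8.7}, {"offset": [-9, 8, 0], "delta_rot": [0, 0, 0], "jaw": 8.7}, {"offset": [-12, 11, 1], "delta_rot": [0, 0, 0], "jaw": 8.7}, {"offset": [-15, 14, 2], "delta_rot": [0, 0, 0], "jaw": 8.7}, {"offset": [-18, 17, 3], "delta_rot": [0, 0, 0], "jaw": 8.7}, {"offset": [-21, 19.5, 4], "delta_rot": [0, 0, 0], "jaw": 8.7}, {"offset": [-23.5, 21.5, 5], "delta_rot": [0, 0, 0], "jaw": 8.7}]'

```text
time: 2.2
position: [0.5138, -0.319, 0.2681]
tool_rot: [0.848, 0.53, 0.0, 0.0]
ft_force: [0.7, 0.6, -0.2]
grip_width: 0.0867
```

```bash
python3 - <<'E'
from h import *
M=T();im=camera("wrist");np.save("m1.npy",M);cv2.imwrite("pics/w1.png",im[:,:,::-1])
print(M[:3,3],get_obs()["time"],get_obs()["q"]);print(wproj([.511,-.348,.019],wcam(M)));rel([.511,-.348,.10],np.radians(64))
E
```

```text
[ 0.5137665  -0.31897112  0.26811935] 2.25 [-0.74621321  0.43840363  1.39630676 -0.00402775  1.30365183 -1.85900086]
[256.78893341 178.75572013]
off cm [-2.04  0.63 16.51]
rot deg [ 0.11  0.27 -0.18]
```

View pics/w1.png

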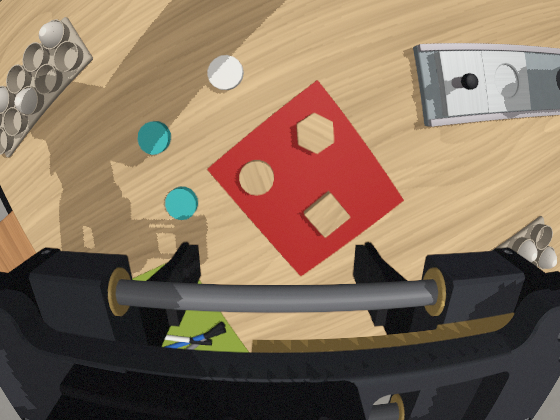

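The wrist image shows the disc at about (256,178), right where my estimate predicted, so I'll descend to just above it and re-measure.

>>> drive_tool --plan '[{"offset": [-0.7, 0.2, 3], "delta_rot": [0, 0, 0], "jaw": 6.8}, {"offset": [-1.4, 0.4, 6], "delta_rot": [0, 0, 0], "jaw": 6.8}, {"offset": [-2, 0.6, 9], "delta_rot": [0, 0, 0], "jaw": 6.8}, {"offset": [-2, 0.6, 12], "delta_rot": [0, 0, 0], "jaw": 6.8}, {"offset": [-2, 0.6, 14.5], "delta_rot": [0, 0, 0], "jaw": 6.8}, {"offset": [-2, 0.6, 16.5], "delta_rot": [0, 0, 0], "jaw": 6.8}, {"offset": [-2, 0.6, 18], "delta_rot": [0, 0, 0], "jaw": 6.8}, {"offset": [-2, 0.6, 18], "delta_rot": [0, 0, 0], "jaw": 6.8}]'

```text
time: 2.92
position: [0.5076, -0.3348, 0.0851]
tool_rot: [0.848, 0.53, -0.001, -0.004]
ft_force: [0.5, 0.8, -0.9]
grip_width: 0.0683
```

```bash
python3 - <<'E'
from h import *
M=T();im=camera("wrist");np.save("m2.npy",M);cv2.imwrite("pics/w2.png",im[:,:,::-1])
print(M[:3,3],get_obs()["grip_width"]);print(wproj([.511,-.348,.019],wcam(M)));rel([.511,-.348,.0115],np.radians(64))
E
```

```text
[ 0.50759897 -0.33481413  0.0850836 ] 0.06767463047532
[264.42106206 222.96345049]
off cm [-1.01  0.78  7.54]
rot deg [-0.26 -0.09  0.05]
```

View pics/w2.png

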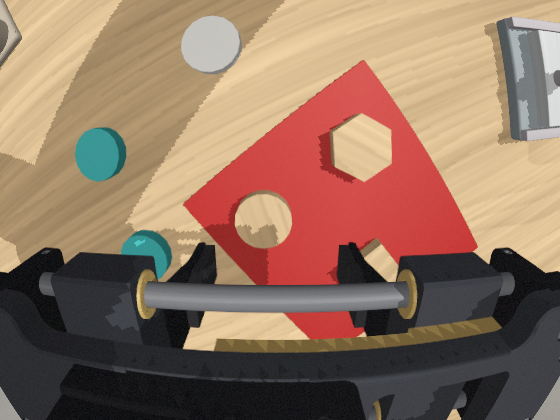

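```bash
python3 - <<'E'
from h import *
o=get_obs();print(o["position"],o["joint_velocities"])
M=np.load("m2.npy");
for uv in [(263.5,216.5),(264,218)]: print(wonz(uv,.019,wcam(M)),wonz(uv,.019,wcam()))
im=camera("wrist");M2=T();cv2.imwrite("pics/w3.png",im[:,:,::-1])
hsv=cv2.cvtColor(im,cv2.COLOR_RGB2HSV)
roi=im[170:265,215:315].astype(int)
# non-red: G channel relative
m=((roi[...,1]>0.55*roi[...,0])).astype(np.uint8)
n,l,s,c=cv2.connectedComponentsWithStats(m)
for i in range(1,n):
    if s[i,4]>300: print(s[i],c[i]+[215,170])
print(M2[:3,3],get_obs()["joint_velocities"])
cv2.imwrite("pics/w3c.png",cv2.resize(im[170:265,215:315,::-1],None,fx=6,fy=6))
E
```

```text
[ 0.50864245 -0.33574604  0.08694058] [ 0.00193622 -0.04050873 -0.03939573  0.00060344  0.00388349 -0.00199659]
[ 0.50566544 -0.34617838  0.019     ] [ 0.50738129 -0.34759183  0.019     ]
[ 0.50699999 -0.34638762  0.019     ] [ 0.50872679 -0.34780305  0.019     ]
[  20   18   58   58 2650] [263.65811321 216.60641509]
[  0  68  26  27 362] [223.1961326  255.24309392]
[ 0.50969577 -0.33669905  0.08845821] [-0.000169   -0.03082614 -0.02524267 -0.00032529 -0.00163783 -0.00072658]
```

View pics/w3c.png

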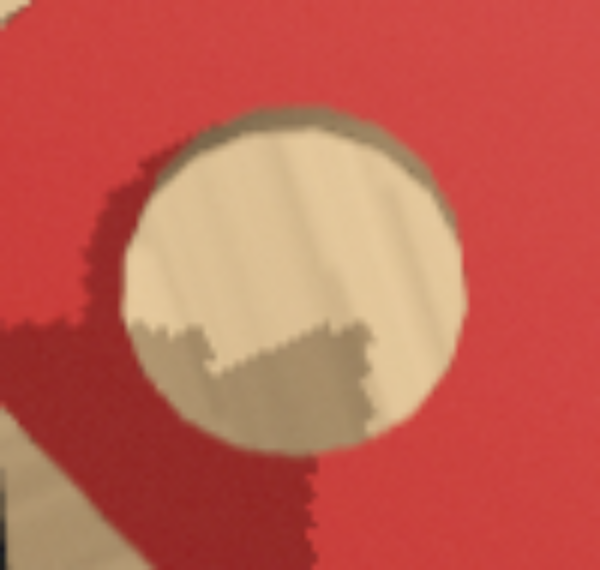

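```bash
python3 - <<'E'
from h import *
for k in range(3): camera("top")
M=T();im=camera("wrist");print(M[:3,3]);np.save("m3.npy",M)
cv2.imwrite("pics/w4c.png",cv2.resize(im[170:265,215:315,::-1],None,fx=6,fy=6))
roi=im[170:265,215:315].astype(int)
m=((roi[...,1]>0.55*roi[...,0])).astype(np.uint8)
n,l,s,c=cv2.connectedComponentsWithStats(m)
for i in range(1,n):
    if s[i,4]>1000: print(s[i],c[i]+[215,170])
E
```

```text
[ 0.51079441 -0.33779717  0.0902826 ]
[  22   13   57   58 2604] [265.09485407 211.61904762]
```

View pics/w4c.png

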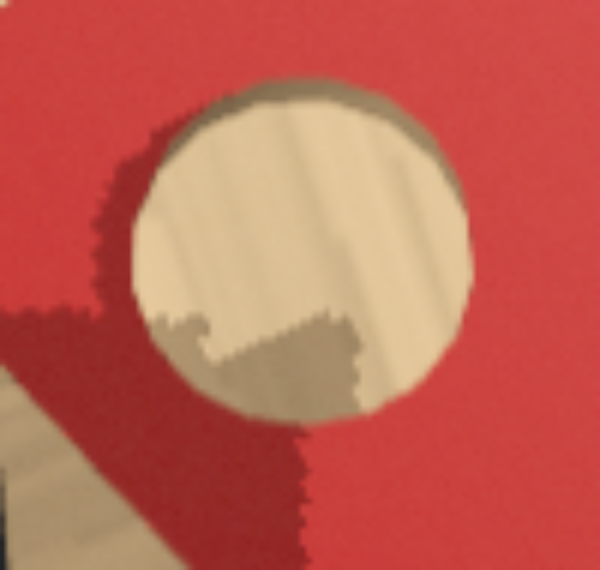

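```bash
python3 - <<'E'
from h import *
M=np.load("m3.npy");print(wonz((265,213.2),.019,wcam(M)))
p=wonz((265,213.2),.019,wcam(M));print(get_obs()["position"]);rel([p[0],p[1],.0115],np.radians(64))
E
```

```text
[ 0.50883264 -0.34821551  0.019     ]
[ 0.51075099 -0.33775266  0.09032865]
off cm [-1.02  0.26  7.88]
rot deg [0.16 0.05 0.06]
```

>>> drive_tool --plan '[{"offset": [-0.6, 0.2, 0], "delta_rot": [0, 0, 0], "jaw": 6.8}, {"offset": [-1, 0.3, 1.5], "delta_rot": [0, 0, 0], "jaw": 6.8}, {"offset": [-1, 0.3, 3], "delta_rot": [0, 0, 0], "jaw": 6.8}, {"offset": [-1, 0.3, 4.5], "delta_rot": [0, 0, 0], "jaw": 6.8}, {"offset": [-1, 0.3, 5.5], "delta_rot": [0, 0, 0], "jaw": 6.8}, {"offset": [-1, 0.3, 6.5], "delta_rot": [0, 0, 0], "jaw": 6.8}, {"offset": [-1, 0.3, 7.2], "delta_rot": [0, 0, 0], "jaw": 6.8}, {"offset": [-1, 0.3, 7.2], "delta_rot": [0, 0, 0], "jaw": 6.8}]'

```text
time: 3.88
position: [0.5076, -0.3469, 0.0155]
tool_rot: [0.848, 0.53, -0.0, -0.001]
ft_force: [0.2, 0.5, -0.9]
grip_width: 0.0681
```

```bash
python3 - <<'E'
from h import *
print(T()[:3,3])
im=camera("wrist");cv2.imwrite("pics/w5.png",im[:,:,::-1])
for k in range(4): camera("top")
print(T()[:3,3]);rel([.5098,-.348,.0115],np.radians(64))
E
```

```text
[ 0.50757578 -0.34689769  0.01547894]
[ 0.50872569 -0.34783413  0.01752108]
off cm [0.03 0.1  0.6 ]
rot deg [0.09 0.03 0.06]
```

View pics/w5.png

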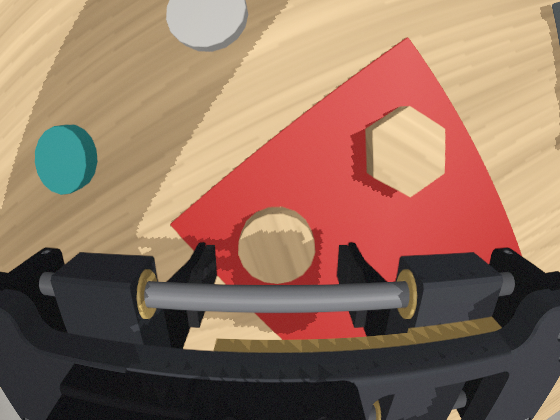

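The disc at (277,245) sits centred between the finger tips (about x=210 and x=342). I'll lower the last 6 mm and close.

>>> drive_tool --plan '[{"offset": [0, 0.1, 0.3], "delta_rot": [0, 0, 0], "jaw": 6.8}, {"offset": [0, 0.1, 0.6], "delta_rot": [0, 0, 0], "jaw": 6.8}, {"offset": [0, 0.1, 0.6], "delta_rot": [0, 0, 0], "jaw": 6.8}, {"offset": [0, 0.1, 0.6], "delta_rot": [0, 0, 0], "jaw": 6.8}, {"offset": [0, 0.1, 0.6], "delta_rot": [0, 0, 0], "jaw": 4}, {"offset": [0, 0.1, 0.6], "delta_rot": [0, 0, 0], "jaw": 4}, {"offset": [0, 0.1, 0.6], "delta_rot": [0, 0, 0], "jaw": 4}, {"offset": [0, 0.1, 0.6], "delta_rot": [0, 0, 0], "jaw": 4}]' --squeeze 15

```text
time: 4.8
position: [0.5091, -0.3478, 0.0108]
tool_rot: [0.848, 0.53, 0.0, 0.0]
ft_force: [0.1, -0.1, 0.7]
grip_width: 0.0491
```

>>> drive_tool --plan '[{"offset": [0, 0, 0], "delta_rot": [0, 0, 0], "jaw": 4}, {"offset": [0, 0, 0], "delta_rot": [0, 0, 0], "jaw": 4}, {"offset": [0, 0, 0], "delta_rot": [0, 0, 0], "jaw": 4}, {"offset": [0, 0, 0], "delta_rot": [0, 0, 0], "jaw": 4}, {"offset": [0, 0, -0.5], "delta_rot": [0, 0, 0], "jaw": 4}, {"offset": [0, 0, -1.5], "delta_rot": [0, 0, 0], "jaw": 4}, {"offset": [0, 0, -3], "delta_rot": [0, 0, 0], "jaw": 4}, {"offset": [0, 0, -4], "delta_rot": [0, 0, 0], "jaw": 4}]'

```text
time: 5.47
position: [0.5096, -0.3483, 0.0525]
tool_rot: [0.848, 0.53, 0.0, 0.001]
ft_force: [0.1, 0.4, 0.9]
grip_width: 0.0399
```

```bash
python3 - <<'E'
from h import *
im=camera("wrist");cv2.imwrite("pics/w6.png",im[:,:,::-1])
d=np.array([.272,.962]);d/=np.linalg.norm(d)
print(get_obs()["grip_width"],T()[:3,3]);rel([.527,.060,.13],np.radians(158))
E
```

```text
0.039704067342417354 [ 0.51071559 -0.34926135  0.05444409]
off cm [ 37.5  -16.39  -7.71]
rot deg [  0.14   0.32 -93.93]
```

View pics/w6.png

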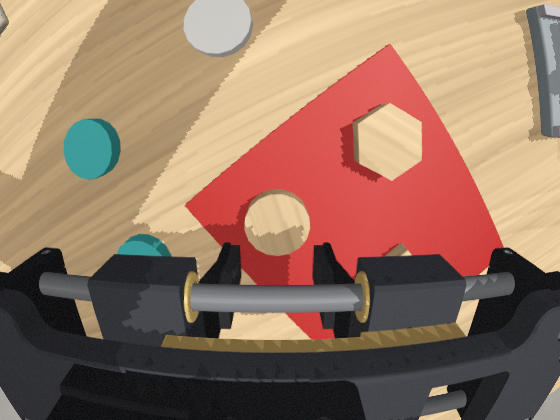

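```bash
python3 - <<'E'
from h import *
for k in range(3): camera("top")
M=T();im=camera("wrist");np.save("m7.npy",M);print(M[:3,3])
cv2.imwrite("pics/w7c.png",cv2.resize(im[150:350,180:380,::-1],None,fx=3,fy=3,interpolation=cv2.INTER_CUBIC))
t=camera("scene");cv2.imwrite("pics/s7.png",cv2.resize(t[260:390,120:280,::-1],None,fx=4,fy=4,interpolation=cv2.INTER_CUBIC))
C=wcam(M)
for dy in (0,): print(wproj(M[:3,3],C))
for z in (.019,): print(wproj([.5098,-.348,z],C))
E
```

```text
[ 0.50932779 -0.34800051  0.05142586]
[277.62535779 244.11986634]
[277.71461399 226.80626812]
```

View pics/w7c.png

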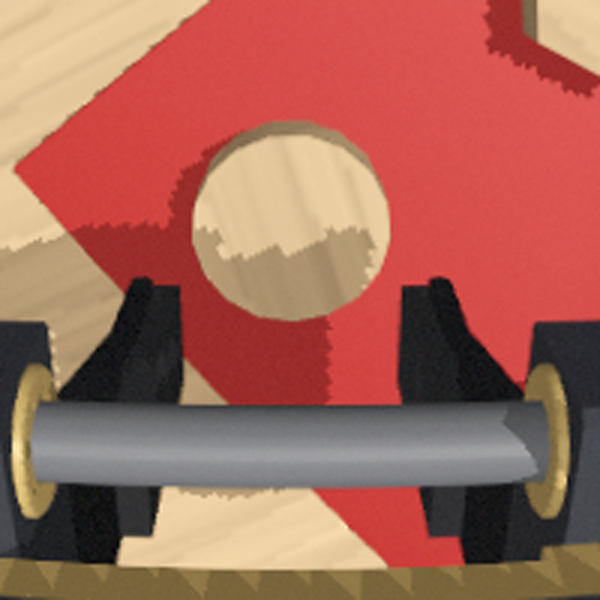

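View pics/s7.png

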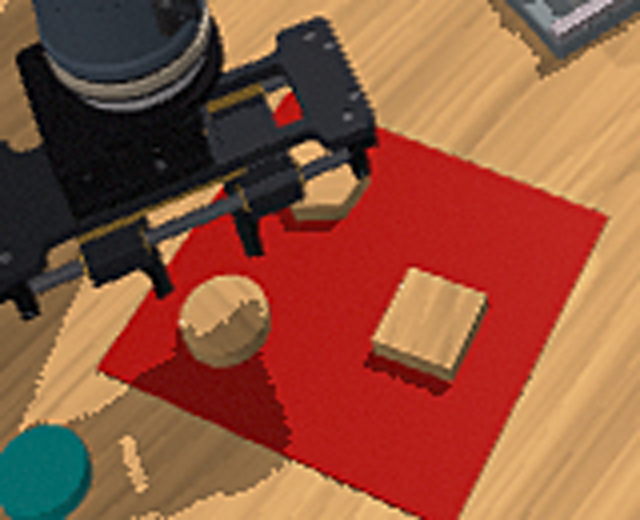

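The grip failed: the fingers closed to 40 mm over the disc's top edge. The disc is still flat on the mat and hardly moved, at about (277,225). The pads evidently don't reach down to the tips, so I'll grasp lower, with the tips about 2.5 mm above the mat.

```bash
python3 - <<'E'
from h import *
p=wonz((276.7,225.6),.019,wcam(np.load("m7.npy")));print(p);o=get_obs();print(o["position"],o["grip_width"]);rel([p[0],p[1],.0055],np.radians(64))
E
```

```text
[ 0.50865424 -0.34825253  0.019     ]
[ 0.50873988 -0.34743912  0.05039229] 0.03992176996935857
off cm [-0.08  0.03  4.49]
rot deg [-0.05 -0.02  0.06]
```

>>> drive_tool --plan '[{"offset": [0, 0, 0], "delta_rot": [0, 0, 0], "jaw": 6.8}, {"offset": [0, 0, 0], "delta_rot": [0, 0, 0], "jaw": 6.8}, {"offset": [0, 0, 0], "delta_rot": [0, 0, 0], "jaw": 6.8}, {"offset": [0, 0, 0], "delta_rot": [0, 0, 0], "jaw": 6.8}, {"offset": [0, 0, 0], "delta_rot": [0, 0, 0], "jaw": 6.8}, {"offset": [0, 0, 0.5], "delta_rot": [0, 0, 0], "jaw": 6.8}, {"offset": [0, 0, 1.5], "delta_rot": [0, 0, 0], "jaw": 6.8}, {"offset": [0, 0, 2.5], "delta_rot": [0, 0, 0], "jaw": 6.8}]'

```text
time: 6.43
position: [0.5092, -0.3479, 0.0251]
tool_rot: [0.848, 0.53, 0.0, 0.0]
ft_force: [0.0, 0.6, 0.5]
grip_width: 0.0677
```

>>> drive_tool --plan '[{"offset": [0, 0, 0.7], "delta_rot": [0, 0, 0], "jaw": 6.8}, {"offset": [0, 0, 1.4], "delta_rot": [0, 0, 0], "jaw": 6.8}, {"offset": [0, 0, 1.8], "delta_rot": [0, 0, 0], "jaw": 6.8}, {"offset": [0, 0, 1.9], "delta_rot": [0, 0, 0], "jaw": 6.8}, {"offset": [0, 0, 1.9], "delta_rot": [0, 0, 0], "jaw": 6.8}, {"offset": [0, 0, 1.9], "delta_rot": [0, 0, 0], "jaw": 6.8}, {"offset": [0, 0, 1.9], "delta_rot": [0, 0, 0], "jaw": 6.8}, {"offset": [0, 0, 1.9], "delta_rot": [0, 0, 0], "jaw": 6.8}]'

```text
time: 7.1
position: [0.5094, -0.3481, 0.0072]
tool_rot: [0.848, 0.53, 0.0, 0.0]
ft_force: [-0.1, -0.1, -0.1]
grip_width: 0.0678
```

>>> drive_tool --plan '[{"offset": [0, 0, 0], "delta_rot": [0, 0, 0], "jaw": 4}, {"offset": [0, 0, 0], "delta_rot": [0, 0, 0], "jaw": 4}, {"offset": [0, 0, 0], "delta_rot": [0, 0, 0], "jaw": 4}, {"offset": [0, 0, 0], "delta_rot": [0, 0, 0], "jaw": 4}, {"offset": [0, 0, 0], "delta_rot": [0, 0, 0], "jaw": 4}, {"offset": [0, 0, 0], "delta_rot": [0, 0, 0], "jaw": 4}, {"offset": [0, 0, 0], "delta_rot": [0, 0, 0], "jaw": 4}, {"offset": [0, 0, 0], "delta_rot": [0, 0, 0], "jaw": 4}]' --squeeze 20

```text
time: 7.77
position: [0.5091, -0.3478, 0.0067]
tool_rot: [0.848, 0.53, -0.0, -0.0]
ft_force: [0.3, 0.8, 0.2]
grip_width: 0.0405
```

```bash
python3 - <<'E'
from h import *
im=camera("wrist");cv2.imwrite("pics/w8.png",im[:,:,::-1])
t=camera("scene");cv2.imwrite("pics/s8.png",cv2.resize(t[260:390,120:280,::-1],None,fx=4,fy=4,interpolation=cv2.INTER_CUBIC))
o=get_obs();print(o["grip_width"],o["position"])
E
```

```text
0.04004209946570069 [ 0.50910234 -0.34779968  0.00672328]
```

View pics/w8.png

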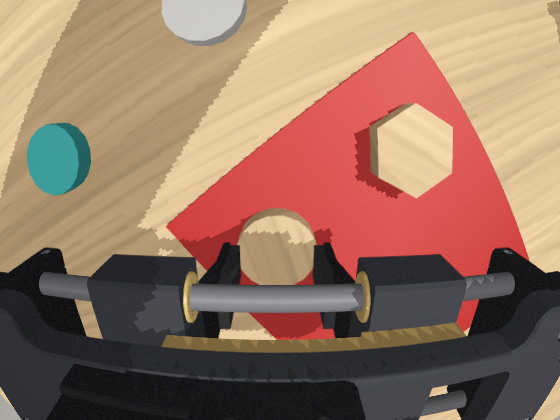

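View pics/s8.png

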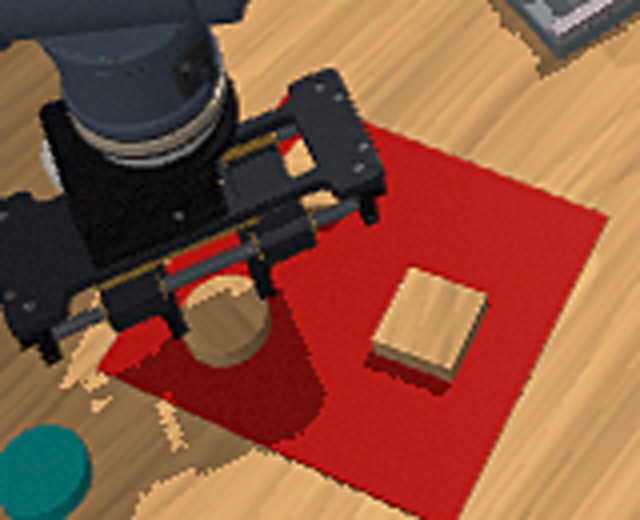

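```bash
python3 - <<'E'
from h import *
M=T()
q=lambda X:(np.array(proj("scene",X))-[120,260])*4
print("tcp",q(M[:3,3]))
for s in(-1,1):
  for y in (-.0095,.0095): print(s,y,q(M[:3,3]+M[:3,:3]@[s*.02,y,0]), wproj(M[:3,3]+M[:3,:3]@[s*.02,y,0],wcam(M)))
print("disc top",q([.5098,-.348,.019]),wproj([.5098,-.348,.019],wcam(M)))
print("top",proj("top",M[:3,3]),proj("top",[.5098,-.348,.019]))
im=camera("wrist");cv2.imwrite("pics/w8c.png",cv2.resize(im[190:340,180:380,::-1],None,fx=4,fy=4,interpolation=cv2.INTER_CUBIC))
im=camera("top");cv2.imwrite("pics/t8c.png",cv2.resize(im[160:270,320:450,::-1],None,fx=5,fy=5,interpolation=cv2.INTER_CUBIC))
E
```

```text
tcp [224.39228601 322.94224563]
-1 -0.0095 [184.3892466  324.33299834] [245.098912   229.78345182]
-1 0.0095 [194.84165081 352.785852  ] [246.0979568  257.70118454]
1 -0.0095 [253.15916543 293.89016537] [310.18844662 229.80401891]
1 0.0095 [264.34322345 321.55330431] [309.04934527 257.70015823]
disc top [221.38874783 313.06141888] [277.93491394 253.42106922]
top [384.9002297 215.6045511] [385.89405567 214.77034102]
```

View pics/w8c.png

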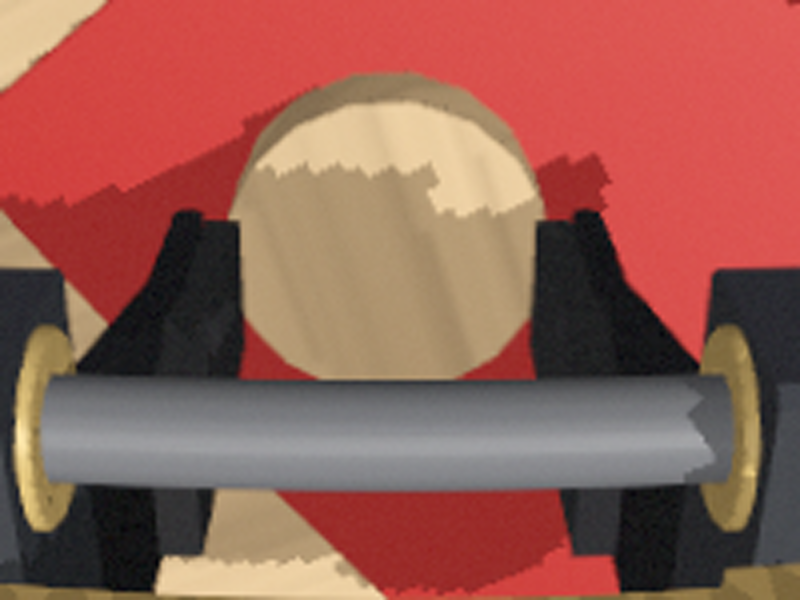

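View pics/t8c.png

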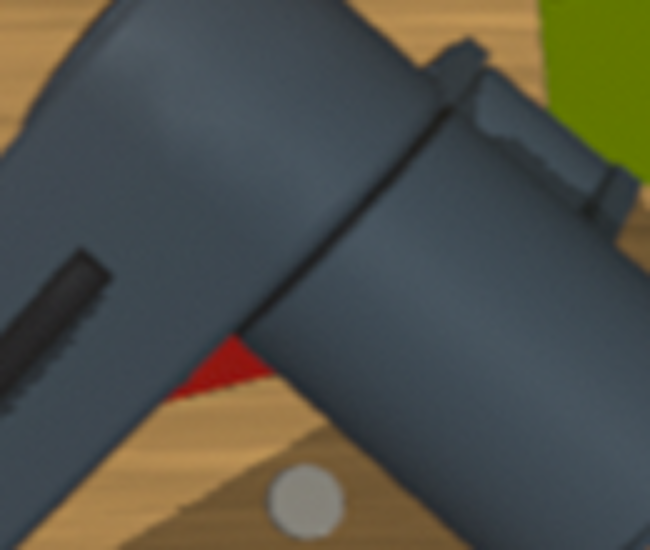

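```bash
python3 - <<'E'
from h import *
M=T();C=wcam(M)
for w in (.020,.0235):
 for z in (0,-.01,-.02,-.03):
  print(w,z,[np.round(wproj(M[:3,3]+M[:3,:3]@[s*w,y,z],C),1) for s,y in((-1,-.0095),(-1,.0095),(1,.0095))])
for dz in (0,.003,.01,.016,.02): print(dz,wproj([.509,-.348,.003+dz],C),wproj(M[:3,3]+M[:3,:3]@[0,0,M[2,3]-.003-dz],C))
d=np.load("m3.npy")
# disc width px check
print(wproj([.509,-.348,.019]+M[:3,:3]@[.024,0,0],C)-wproj([.509,-.348,.019]-M[:3,:3]@[.024,0,0],C))
E
```

```text
0.02 0 [array([245.1, 229.8]), array([246.1, 257.7]), array([309. , 257.7])]
0.02 -0.01 [array([243.6, 235.8]), array([244.7, 264.8]), array([310.6, 264.8])]
0.02 -0.02 [array([241.9, 242.4]), array([243.2, 272.5]), array([312.2, 272.5])]
0.02 -0.03 [array([240.1, 249.8]), array([241.6, 281. ]), array([314.1, 281. ])]
0.0235 0 [array([239.4, 229.8]), array([240.6, 257.6]), array([314.5, 257.6])]
0.0235 -0.01 [array([237.7, 235.8]), array([239. , 264.7]), array([316.3, 264.7])]
0.0235 -0.02 [array([235.7, 242.4]), array([237.2, 272.4]), array([318.2, 272.4])]
0.0235 -0.03 [array([233.5, 249.7]), array([235.3, 280.9]), array([320.3, 280.8])]
0 [277.22023171 241.77763255] [277.59722654 241.80080009]
0.003 [277.23772942 243.6325601 ] [277.61985402 243.65609886]
0.01 [277.28041507 248.16246904] [277.67504096 248.18689705]
0.016 [277.31921638 252.28611482] [277.72519015 252.31133048]
0.02 [277.34630363 255.16821431] [277.7601904  255.19396778]
[8.12739104e+01 1.04608635e-02]
```

```bash
python3 - <<'E'
from h import *
t=camera("scene");c=cv2.resize(t[300:360,120:210,::-1],None,fx=8,fy=8,interpolation=cv2.INTER_CUBIC)
M=T()
for z,col in((0,(0,255,0)),(-.025,(255,0,0))):
  for s in(-1,1):
    for y in (-.0095,.0095):
      u=(proj("scene",M[:3,3]+M[:3,:3]@[s*.02,y,z])-[120,300]+.5)*8;cv2.circle(c,tuple(int(v) for v in u),4,col,-1)
cv2.imwrite("pics/s9.png",c)
E
```

```text
(no output)
```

View pics/s9.png

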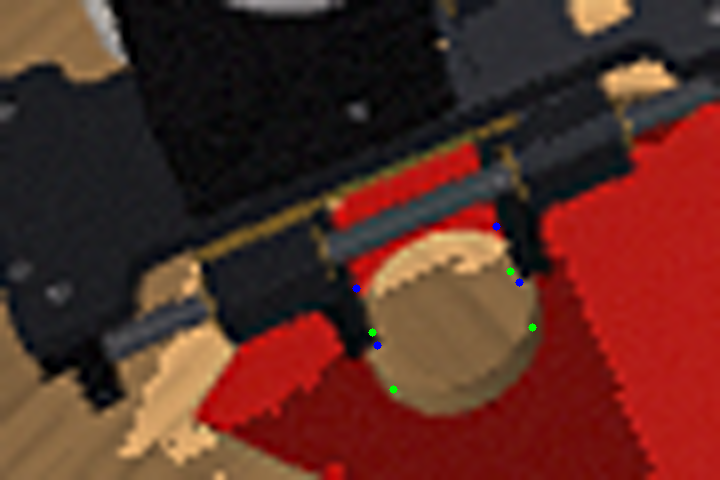

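The picture shows the finger tips overlapping the disc's edges from above, at about (243–314, 245). They sit roughly 20 mm higher than the reported TCP suggests, so the grasp closed over the disc's top. I'll reopen and go down in small steps, watching force and picture.

>>> drive_tool --plan '[{"offset": [0, 0, 0], "delta_rot": [0, 0, 0], "jaw": 6.8}, {"offset": [0, 0, 0], "delta_rot": [0, 0, 0], "jaw": 6.8}, {"offset": [0, 0, 0], "delta_rot": [0, 0, 0], "jaw": 6.8}, {"offset": [0, 0, 0], "delta_rot": [0, 0, 0], "jaw": 6.8}, {"offset": [0, 0, 0], "delta_rot": [0, 0, 0], "jaw": 6.8}, {"offset": [0, 0, 0], "delta_rot": [0, 0, 0], "jaw": 6.8}, {"offset": [0, 0, 0.2], "delta_rot": [0, 0, 0], "jaw": 6.8}, {"offset": [0, 0, 0.3], "delta_rot": [0, 0, 0], "jaw": 6.8}]'

```text
time: 8.68
position: [0.5091, -0.3478, 0.0036]
tool_rot: [0.848, 0.53, -0.0, -0.0]
ft_force: [0.2, 0.3, 0.5]
grip_width: 0.0677
```

```bash
python3 - <<'E'
from h import *
im=camera("wrist");cv2.imwrite("pics/w10.png",cv2.resize(im[190:340,180:380,::-1],None,fx=4,fy=4,interpolation=cv2.INTER_CUBIC))
t=camera("scene");c=cv2.resize(t[300:360,120:210,::-1],None,fx=8,fy=8,interpolation=cv2.INTER_CUBIC);cv2.imwrite("pics/s10.png",c)
print(get_obs()["ft_force"],T()[:3,3])
E
```

```text
[0.80851637 0.51225566 0.27900104] [ 0.50894112 -0.34762429  0.00343836]
```

View pics/s10.png

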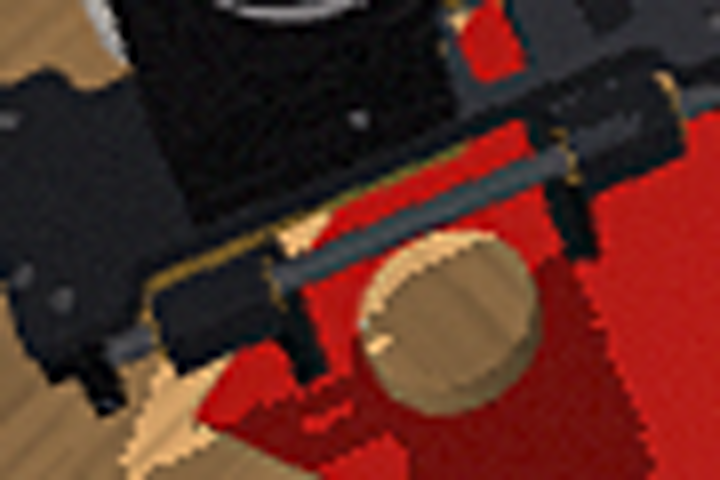

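View pics/w10.png

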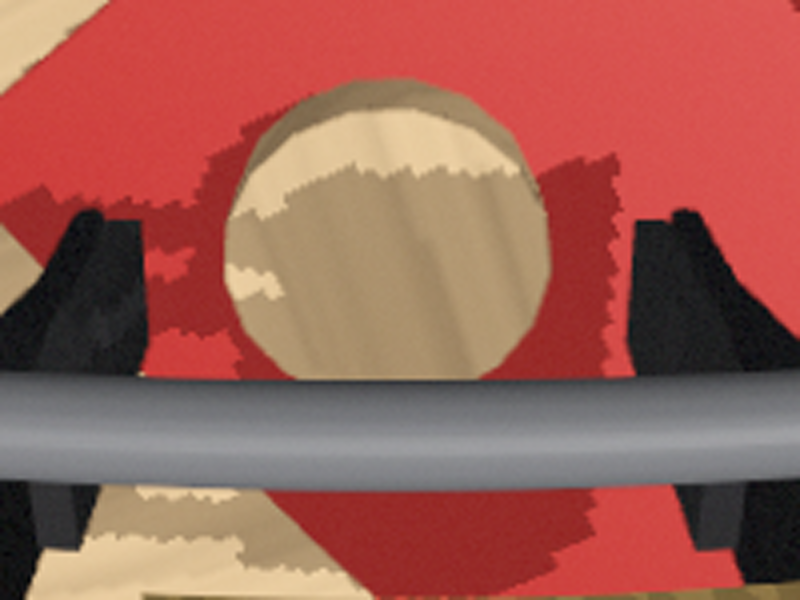

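>>> drive_tool --plan '[{"offset": [0, 0, 0.1], "delta_rot": [0, 0, 0], "jaw": 6.8}, {"offset": [0, 0, 0.2], "delta_rot": [0, 0, 0], "jaw": 6.8}, {"offset": [0, 0, 0.3], "delta_rot": [0, 0, 0], "jaw": 6.8}, {"offset": [0, 0, 0.4], "delta_rot": [0, 0, 0], "jaw": 6.8}, {"offset": [0, 0, 0.5], "delta_rot": [0, 0, 0], "jaw": 6.8}, {"offset": [0, 0, 0.6], "delta_rot": [0, 0, 0], "jaw": 6.8}, {"offset": [0, 0, 0.7], "delta_rot": [0, 0, 0], "jaw": 6.8}, {"offset": [0, 0, 0.7], "delta_rot": [0, 0, 0], "jaw": 6.8}]'

```text
time: 9.45
position: [0.509, -0.3477, -0.0035]
tool_rot: [0.848, 0.53, -0.0, -0.0]
ft_force: [0.2, 0.9, 0.3]
grip_width: 0.068
```

>>> drive_tool --plan '[{"offset": [0, 0, 0.1], "delta_rot": [0, 0, 0], "jaw": 6.8}, {"offset": [0, 0, 0.2], "delta_rot": [0, 0, 0], "jaw": 6.8}, {"offset": [0, 0, 0.3], "delta_rot": [0, 0, 0], "jaw": 6.8}, {"offset": [0, 0, 0.4], "delta_rot": [0, 0, 0], "jaw": 6.8}, {"offset": [0, 0, 0.5], "delta_rot": [0, 0, 0], "jaw": 6.8}, {"offset": [0, 0, 0.5], "delta_rot": [0, 0, 0], "jaw": 6.8}, {"offset": [0, 0, 0.5], "delta_rot": [0, 0, 0], "jaw": 6.8}, {"offset": [0, 0, 0.5], "delta_rot": [0, 0, 0], "jaw": 6.8}]'

```text
time: 10.12
position: [0.5091, -0.3478, -0.0082]
tool_rot: [0.848, 0.53, 0.0, 0.0]
ft_force: [0.2, -0.2, -0.3]
grip_width: 0.0681
```

```bash
python3 - <<'E'
from h import *
im=camera("wrist");cv2.imwrite("pics/w11.png",cv2.resize(im[190:340,180:380,::-1],None,fx=4,fy=4,interpolation=cv2.INTER_CUBIC))
t=camera("scene");c=cv2.resize(t[300:360,120:210,::-1],None,fx=8,fy=8,interpolation=cv2.INTER_CUBIC);cv2.imwrite("pics/s11.png",c)
print(get_obs()["ft_force"],T()[:3,3])
E
```

```text
[-0.10077148 -0.25910856  0.31172967] [ 0.50916554 -0.34782123 -0.00819241]
```

View pics/s11.png

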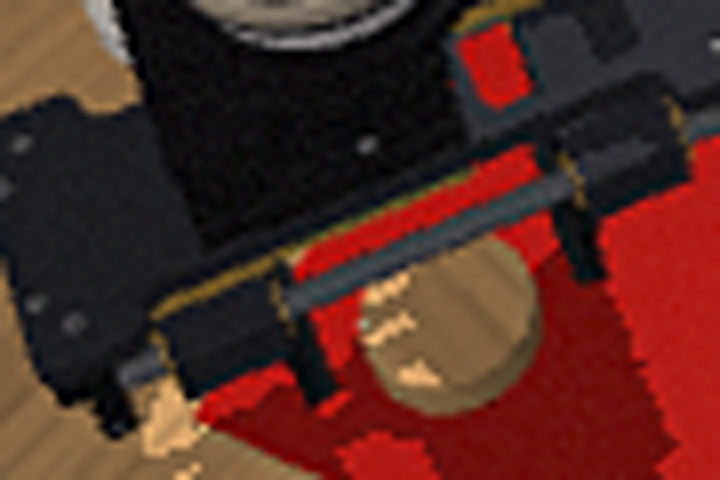

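View pics/w11.png

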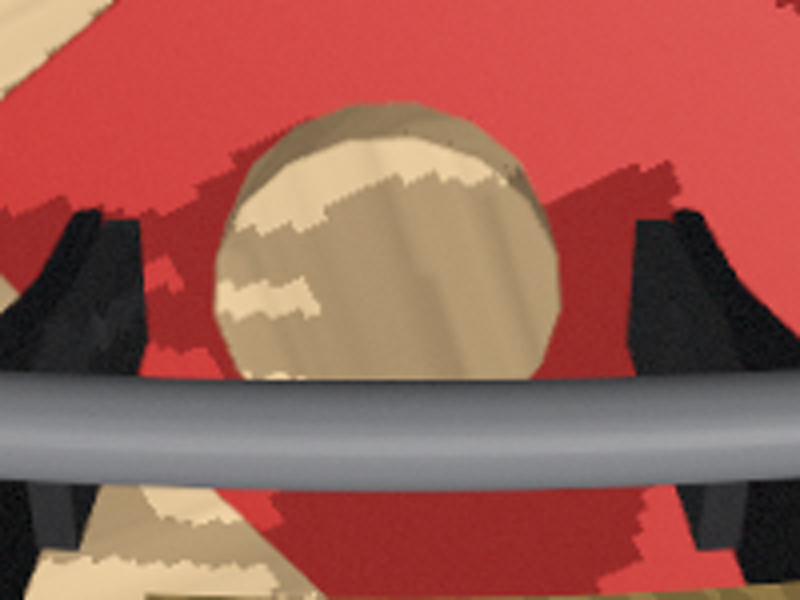

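Comparing the finger corners in the picture (rows 245 and 275) with the model puts the real tips about 23 mm above the reported TCP, so they're at z≈15 mm now. I'll go down 5 mm more and close.

>>> drive_tool --plan '[{"offset": [0, 0, 0.1], "delta_rot": [0, 0, 0], "jaw": 6.8}, {"offset": [0, 0, 0.2], "delta_rot": [0, 0, 0], "jaw": 6.8}, {"offset": [0, 0, 0.3], "delta_rot": [0, 0, 0], "jaw": 6.8}, {"offset": [0, 0, 0.4], "delta_rot": [0, 0, 0], "jaw": 6.8}, {"offset": [0, 0, 0.5], "delta_rot": [0, 0, 0], "jaw": 6.8}, {"offset": [0, 0, 0.5], "delta_rot": [0, 0, 0], "jaw": 6.8}, {"offset": [0, 0, 0.5], "delta_rot": [0, 0, 0], "jaw": 6.8}, {"offset": [0, 0, 0.5], "delta_rot": [0, 0, 0], "jaw": 6.8}]'

```text
time: 10.88
position: [0.5091, -0.3478, -0.0133]
tool_rot: [0.848, 0.53, -0.0, 0.0]
ft_force: [0.4, 1.4, 0.3]
grip_width: 0.068
```

>>> drive_tool --plan '[{"offset": [0, 0, 0], "delta_rot": [0, 0, 0], "jaw": 4.3}, {"offset": [0, 0, 0], "delta_rot": [0, 0, 0], "jaw": 4.3}, {"offset": [0, 0, 0], "delta_rot": [0, 0, 0], "jaw": 4.3}, {"offset": [0, 0, 0], "delta_rot": [0, 0, 0], "jaw": 4.3}, {"offset": [0, 0, 0], "delta_rot": [0, 0, 0], "jaw": 4.3}, {"offset": [0, 0, 0], "delta_rot": [0, 0, 0], "jaw": 4.3}, {"offset": [0, 0, 0], "delta_rot": [0, 0, 0], "jaw": 4.3}, {"offset": [0, 0, 0], "delta_rot": [0, 0, 0], "jaw": 4.3}]' --squeeze 15

```text
time: 11.55
position: [0.5091, -0.3478, -0.0132]
tool_rot: [0.848, 0.53, 0.0, 0.0]
ft_force: [0.1, -0.2, 0.0]
grip_width: 0.0473
```

It's gripped: the width stopped at 47.3 mm. Now I'll lift and carry it.

>>> drive_tool --plan '[{"offset": [0, 0, -0.5], "delta_rot": [0, 0, 0], "jaw": 4.3}, {"offset": [0, 0, -1.5], "delta_rot": [0, 0, 0], "jaw": 4.3}, {"offset": [0, 0, -3], "delta_rot": [0, 0, 0], "jaw": 4.3}, {"offset": [0, 0, -5], "delta_rot": [0, 0, 0], "jaw": 4.3}, {"offset": [0, 0, -7], "delta_rot": [0, 0, 0], "jaw": 4.3}, {"offset": [0, 0, -9], "delta_rot": [0, 0, 0], "jaw": 4.3}, {"offset": [0, 0, -10.5], "delta_rot": [0, 0, 0], "jaw": 4.3}, {"offset": [0, 0, -11], "delta_rot": [0, 0, 0], "jaw": 4.3}]'

```text
time: 12.22
position: [0.5106, -0.3492, 0.1004]
tool_rot: [0.848, 0.53, 0.001, 0.003]
ft_force: [0.8, -0.6, -0.1]
grip_width: 0.047
```

```bash
python3 - <<'E'
from h import *
im=camera("wrist");cv2.imwrite("pics/w12.png",im[:,:,::-1])
print(get_obs()["grip_width"],T()[:3,3]);rel([.527,.060,.10],np.radians(158))
E
```

```text
0.047157762331598456 [ 0.51048443 -0.3490702   0.10012606]
off cm [ 37.51 -16.41  -0.15]
rot deg [  0.15   0.34 -93.94]
```

View pics/w12.png

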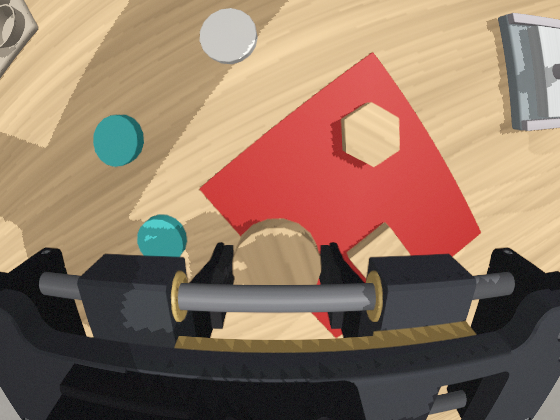

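The disc is held level between the pads, centred at about (277,262). Next I carry it across while turning the jaw axis along the press's x.

>>> drive_tool --plan '[{"offset": [2, -0.9, 0], "delta_rot": [0, 0, -5], "jaw": 4.3}, {"offset": [4.5, -2, 0], "delta_rot": [0, 0, -11], "jaw": 4.3}, {"offset": [7, -3, 0], "delta_rot": [0, 0, -17], "jaw": 4.3}, {"offset": [9.5, -4.1, 0], "delta_rot": [0, 0, -23], "jaw": 4.3}, {"offset": [12, -5.2, 0], "delta_rot": [0, 0, -29], "jaw": 4.3}, {"offset": [14.5, -6.3, 0], "delta_rot": [0, 0, -35], "jaw": 4.3}, {"offset": [17, -7.4, 0], "delta_rot": [0, 0, -41], "jaw": 4.3}, {"offset": [19, -8.3, 0], "delta_rot": [0, 0, -47], "jaw": 4.3}]'

```text
time: 12.93
position: [0.5165, -0.1383, 0.096]
tool_rot: [0.564, 0.826, 0.0, -0.001]
ft_force: [0.2, -0.1, -0.4]
grip_width: 0.0471
```

```bash
python3 - <<'E'
from h import *
o=get_obs();print(o["grip_width"],T()[:3,3],o["q"]);rel([.527,.060,.10],np.radians(158))
E
```

```text
0.047129782239258566 [ 0.51651492 -0.13827078  0.09603883] [-4.70899013e-01  5.57105169e-01  1.75185928e+00  4.70834744e-04
  8.35131263e-01 -2.41510348e+00]
off cm [18.08  8.2  -0.37]
rot deg [-3.000e-02 -1.500e-01 -4.662e+01]
```

>>> drive_tool --plan '[{"offset": [2.5, 1.1, 0], "delta_rot": [0, 0, -5], "jaw": 4.3}, {"offset": [5, 2.2, 0], "delta_rot": [0, 0, -10], "jaw": 4.3}, {"offset": [7.5, 3.4, 0], "delta_rot": [0, 0, -15], "jaw": 4.3}, {"offset": [10, 4.5, 0], "delta_rot": [0, 0, -20], "jaw": 4.3}, {"offset": [12.5, 5.7, 0], "delta_rot": [0, 0, -25], "jaw": 4.3}, {"offset": [15, 6.8, 0], "delta_rot": [0, 0, -30], "jaw": 4.3}, {"offset": [17, 7.7, 0], "delta_rot": [0, 0, -35], "jaw": 4.3}, {"offset": [17.5, 8, 0], "delta_rot": [0, 0, -38], "jaw": 4.3}]'

```text
time: 13.6
position: [0.528, 0.0547, 0.0961]
tool_rot: [0.264, 0.965, 0.0, -0.001]
ft_force: [0.0, -0.9, -0.1]
grip_width: 0.0471
```

```bash
python3 - <<'E'
from h import *
for k in range(3): camera("top")
t=camera("scene");cv2.imwrite("pics/s13.png",cv2.resize(t[140:280,220:380,::-1],None,fx=4,fy=4,interpolation=cv2.INTER_CUBIC))
M=T();im=camera("wrist");cv2.imwrite("pics/w13.png",im[:,:,::-1]);np.save("m13.npy",M)
o=get_obs();print(o["grip_width"],T()[:3,3],o["q"]);rel([.527,.060,.06],np.radians(150))
C=wcam(M);print(wproj([.527,.060,.038],C),wproj([.4997,-.0348,.082],C),wproj([.5555,.1615,.2],C))
E
```

```text
0.04693177236800439 [0.52909282 0.05089002 0.09640843] [-1.14346216e-01  5.52768211e-01  1.76078279e+00 -3.06142158e-04
  8.28821489e-01 -2.71400282e+00]
off cm [0.65 0.67 3.64]
rot deg [-0.03 -0.04 -1.04]
[283.7131052  223.35520523] [244.42361993  99.14041669] [336.16219481 485.90112995]
```

View pics/s13.png

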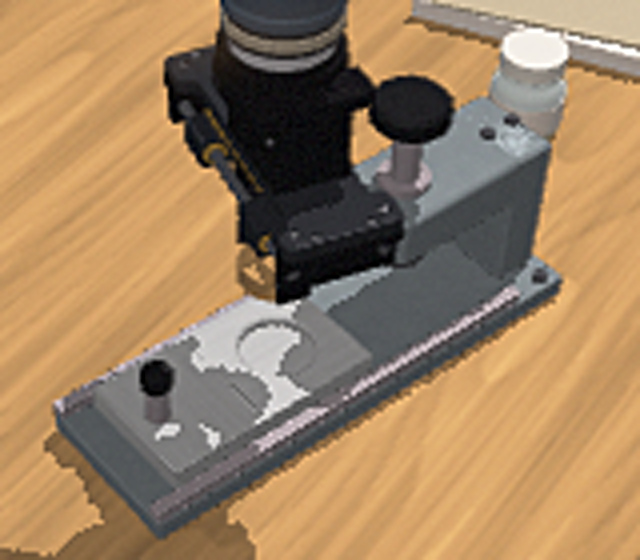

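View pics/w13.png

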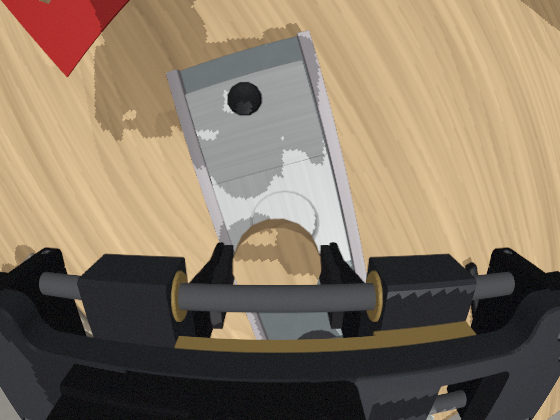

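The scene view shows the disc held above the carriage. In the wrist view the recess rim spans x 249–318 with its top edge at row 191, and the post cap is at (244,98), which is where I predicted it. I'll overlay the predicted rim to check.

```bash
python3 - <<'E'
from h import *
im=cv2.imread("pics/w13.png");M=np.load("m13.npy");C=wcam(M)
c=cv2.resize(im[80:260,200:360],None,fx=4,fy=4,interpolation=cv2.INTER_CUBIC)[:600]
def circ(ctr,r,z,col):
  for a in np.linspace(0,2*np.pi,60):
    u=(wproj([ctr[0]+r*np.cos(a),ctr[1]+r*np.sin(a),z],C)-[200,80]+.5)*4
    cv2.circle(c,tuple(int(v) for v in u),1,col,-1)
circ((.527,.06),.028,.038,(0,255,0));circ((.527,.06),.026,.038,(0,0,255))
circ((.4997,-.0348),.011,.082,(0,255,0))
cv2.imwrite("pics/w13c.png",c)
E
```

```text
(no output)
```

View pics/w13c.png

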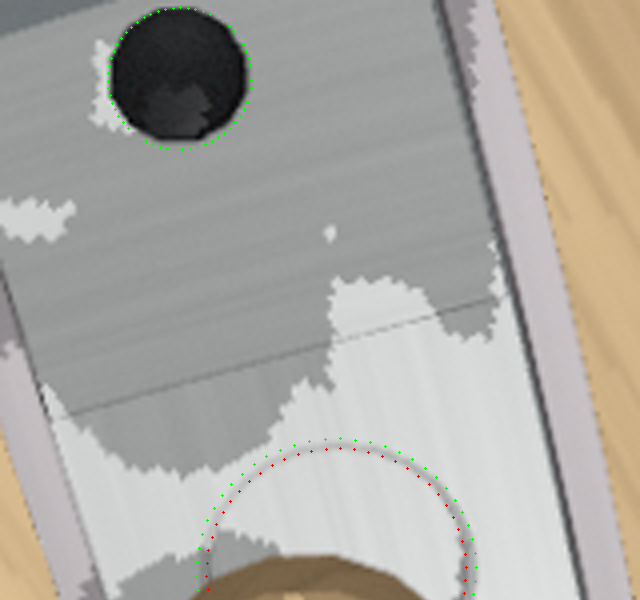

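```bash
python3 - <<'E'
from h import *
im=cv2.imread("pics/w13.png");C=calibration("wrist")["tool_from_camera"]
for yd in(-.003,0,.003,.006): print(yd,[np.round(wproj([0,yd-.024,z],C),1) for z in(-.0163,-.0323)])
cv2.imwrite("pics/w13d.png",cv2.resize(im[205:305,205:345],None,fx=5,fy=5,interpolation=cv2.INTER_CUBIC))
E
```

```text
-0.003 [array([275.9, 211.4]), array([275.8, 221. ])]
0 [array([275.9, 216.6]), array([275.8, 226.6])]
0.003 [array([275.9, 221.8]), array([275.8, 232.2])]
0.006 [array([275.9, 226.8]), array([275.8, 237.6])]
```

View pics/w13d.png

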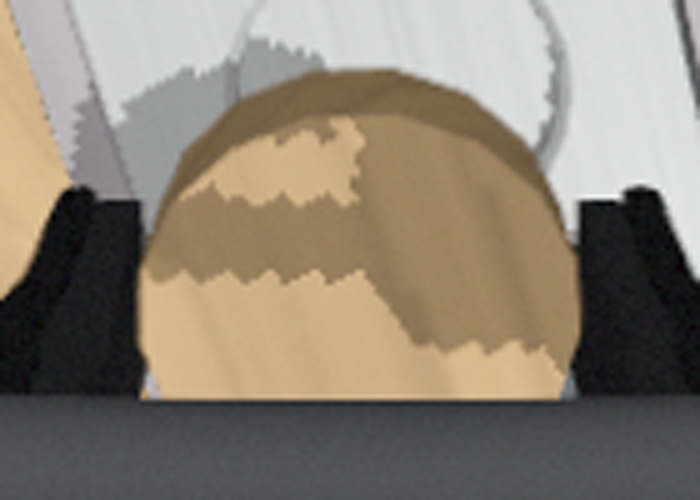

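```bash
python3 - <<'E'
from h import *
print(T()[:3,3]);rel([.5265,.059,.030],np.radians(150))
E
```

```text
[0.52909282 0.05089002 0.09640843]
off cm [0.64 0.56 6.64]
rot deg [-0.03 -0.04 -1.04]
```

>>> drive_tool --plan '[{"offset": [0.3, 0.3, 0], "delta_rot": [0, 0, 0], "jaw": 4.3}, {"offset": [0.6, 0.6, 1], "delta_rot": [0, 0, 0], "jaw": 4.3}, {"offset": [0.6, 0.6, 2.5], "delta_rot": [0, 0, 0], "jaw": 4.3}, {"offset": [0.6, 0.6, 4], "delta_rot": [0, 0, 0], "jaw": 4.3}, {"offset": [0.6, 0.6, 5.5], "delta_rot": [0, 0, 0], "jaw": 4.3}, {"offset": [0.6, 0.6, 6.4], "delta_rot": [0, 0, 0], "jaw": 4.3}, {"offset": [0.6, 0.6, 6.6], "delta_rot": [0, 0, 0], "jaw": 4.3}, {"offset": [0.6, 0.6, 6.6], "delta_rot": [0, 0, 0], "jaw": 4.3}]'

```text
time: 14.52
position: [0.5266, 0.0596, 0.0298]
tool_rot: [0.267, 0.964, -0.0, -0.001]
ft_force: [-0.8, 0.3, -0.4]
grip_width: 0.0473
```

```bash
python3 - <<'E'
from h import *
for k in range(5): camera("top")
M=T();im=camera("wrist");np.save("m14.npy",M);cv2.imwrite("pics/w14.png",cv2.resize(im[150:350,180:380,::-1],None,fx=3,fy=3,interpolation=cv2.INTER_CUBIC))
t=camera("scene");cv2.imwrite("pics/s14.png",cv2.resize(t[140:280,220:380,::-1],None,fx=4,fy=4,interpolation=cv2.INTER_CUBIC))
print(T()[:3,3],get_obs()["ft_force"]);rel([.5265,.059,.018],np.radians(149))
E
```

```text
[0.52779686 0.05962622 0.0313879 ] [-0.13556702 -0.12749701 -1.06581894]
off cm [ 0.08 -0.12  1.34]
rot deg [0.03 0.07 0.06]
```

View pics/w14.png

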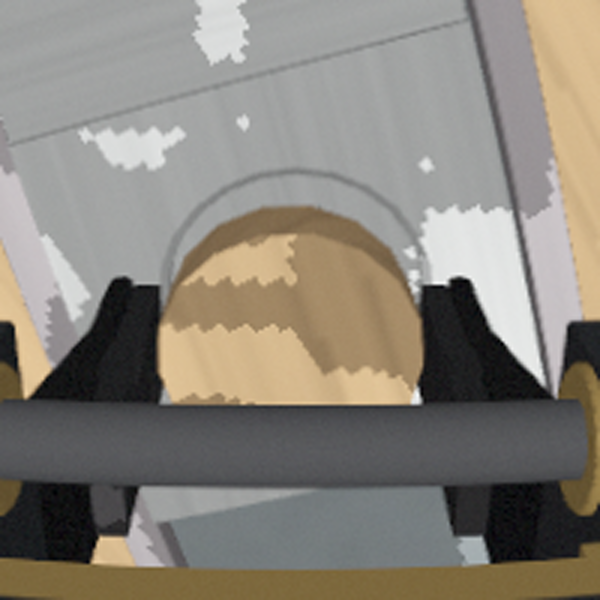

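View pics/s14.png

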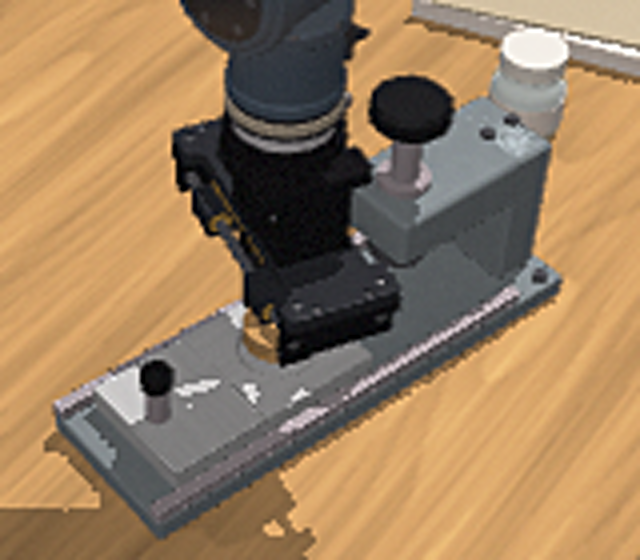

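```bash
python3 - <<'E'
from h import *
c=cv2.imread("pics/w14.png");M=np.load("m14.npy");C=wcam(M)
def circ(ctr,r,z,col):
  for a in np.linspace(0,2*np.pi,90):
    u=(wproj([ctr[0]+r*np.cos(a),ctr[1]+r*np.sin(a),z],C)-[180,150]+.5)*3
    cv2.circle(c,tuple(int(v) for v in u),1,col,-1)
circ((.527,.06),.028,.038,(0,255,0));circ((.527,.06),.026,.038,(0,0,255))
p=M@np.array([.0003,.001,-.0163,1]);circ(p[:2],.024,p[2],(255,0,0));p=M@np.array([.0003,.001,-.0323,1]);circ(p[:2],.024,p[2],(255,255,0))
cv2.imwrite("pics/w14c.png",cv2.resize(c[130:450,100:500],None,fx=1.8,fy=1.8))
E
```

```text
(no output)
```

View pics/w14c.png

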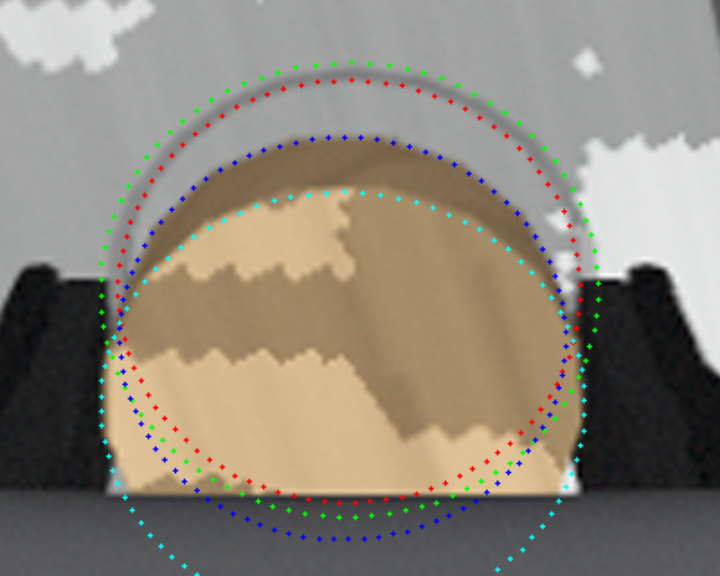

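The models of disc and rim match the image to within about 0.5 mm. I'll lower into the recess, then release.

>>> drive_tool --plan '[{"offset": [0.05, -0.1, 0], "delta_rot": [0, 0, 0], "jaw": 4.3}, {"offset": [0.05, -0.1, 0.2], "delta_rot": [0, 0, 0], "jaw": 4.3}, {"offset": [0.05, -0.1, 0.5], "delta_rot": [0, 0, 0], "jaw": 4.3}, {"offset": [0.05, -0.1, 0.8], "delta_rot": [0, 0, 0], "jaw": 4.3}, {"offset": [0.05, -0.1, 1.0], "delta_rot": [0, 0, 0], "jaw": 4.3}, {"offset": [0.05, -0.1, 1.2], "delta_rot": [0, 0, 0], "jaw": 4.3}, {"offset": [0.05, -0.1, 1.3], "delta_rot": [0, 0, 0], "jaw": 4.3}, {"offset": [0.05, -0.1, 1.3], "delta_rot": [0, 0, 0], "jaw": 4.3}]'

```text
time: 15.53
position: [0.5261, 0.0591, 0.0173]
tool_rot: [0.267, 0.964, -0.0, -0.0]
ft_force: [-0.1, -0.5, -0.1]
grip_width: 0.0473
```

```bash
python3 - <<'E'
from h import *
for k in range(4): camera("top")
M=T();im=camera("wrist");cv2.imwrite("pics/w15.png",cv2.resize(im[150:350,180:380,::-1],None,fx=3,fy=3,interpolation=cv2.INTER_CUBIC))
o=get_obs();print(T()[:3,3],o["ft_force"],o["grip_width"],o["time"]);rel([.5265,.059,.0165])
E
```

```text
[0.5264905  0.05903354 0.01783677] [ 0.21835096 -0.63532682 -0.17150084] 0.047470909158235416 15.7833
off cm [-0.   -0.    0.13]
```

View pics/w15.png

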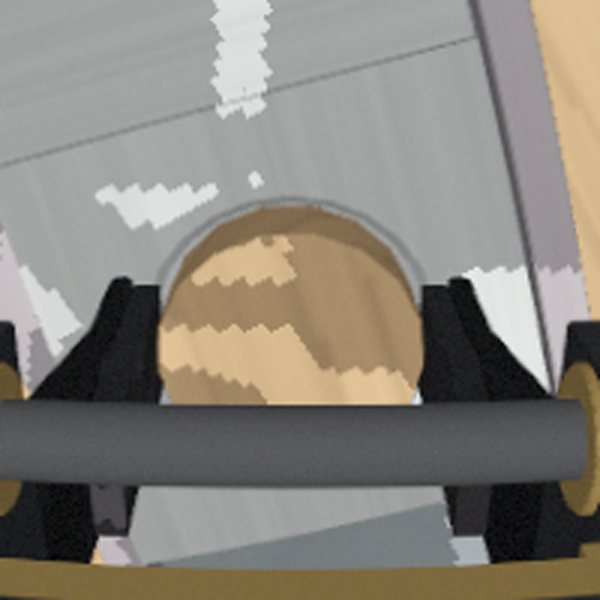

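The disc sits inside the rim with an even gap and no contact force. Releasing and rising.

>>> drive_tool --plan '[{"offset": [0, 0, 0.05], "delta_rot": [0, 0, 0], "jaw": 4.3}, {"offset": [0, 0, 0.1], "delta_rot": [0, 0, 0], "jaw": 4.3}, {"offset": [0, 0, 0.1], "delta_rot": [0, 0, 0], "jaw": 6.2}, {"offset": [0, 0, 0.1], "delta_rot": [0, 0, 0], "jaw": 6.2}, {"offset": [0, 0, 0.1], "delta_rot": [0, 0, 0], "jaw": 6.2}, {"offset": [0, 0, 0.1], "delta_rot": [0, 0, 0], "jaw": 6.2}, {"offset": [0, 0, 0.1], "delta_rot": [0, 0, 0], "jaw": 6.2}, {"offset": [0, 0, 0], "delta_rot": [0, 0, 0], "jaw": 6.2}]'

```text
time: 16.45
position: [0.5262, 0.059, 0.0177]
tool_rot: [0.267, 0.964, -0.0, -0.0]
ft_force: [0.1, -0.2, -0.4]
grip_width: 0.0615
```

>>> drive_tool --plan '[{"offset": [0, 0, -0.5], "delta_rot": [0, 0, 0], "jaw": 6.2}, {"offset": [0, 0, -1.5], "delta_rot": [0, 0, 0], "jaw": 6.2}, {"offset": [0, 0, -3], "delta_rot": [0, 0, 0], "jaw": 6.2}, {"offset": [0, 0, -5], "delta_rot": [0, 0, 0], "jaw": 6.2}, {"offset": [0, -1, -7], "delta_rot": [0, 0, 0], "jaw": 6.2}, {"offset": [0, -2.5, -8], "delta_rot": [0, 0, 0], "jaw": 6.2}, {"offset": [0, -4, -8], "delta_rot": [0, 0, 0], "jaw": 6.2}, {"offset": [0, -5, -8], "delta_rot": [0, 0, 0], "jaw": 6.2}]'

```text
time: 17.12
position: [0.5008, 0.0153, 0.0995]
tool_rot: [0.267, 0.964, 0.0, 0.001]
ft_force: [-0.5, 0.1, 0.2]
grip_width: 0.0623
```

```bash
python3 - <<'E'
from h import *
M=T();im=camera("wrist");cv2.imwrite("pics/w16.png",im[:,:,::-1])
t=camera("scene");cv2.imwrite("pics/s16.png",cv2.resize(t[140:280,220:380,::-1],None,fx=4,fy=4,interpolation=cv2.INTER_CUBIC))
for k in range(2): camera("top")
o=get_obs();print(T()[:3,3],o["ft_force"],o["q"])
E
```

```text
[0.5007527  0.01616961 0.09785741] [ 0.1787155  -0.92217193  0.59992239] [-1.91327460e-01  5.19525812e-01  1.83586514e+00  4.24257945e-04
  7.86090103e-01 -2.79225693e+00]
```

View pics/w16.png

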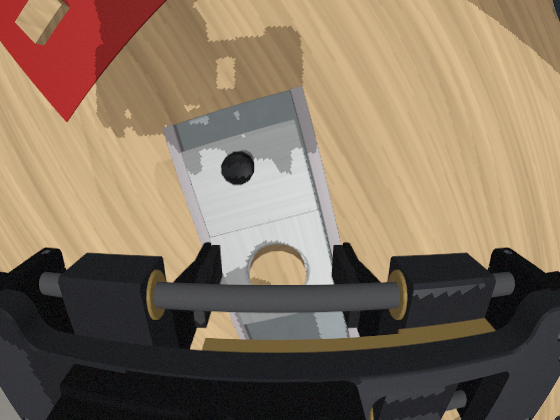

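View pics/s16.png

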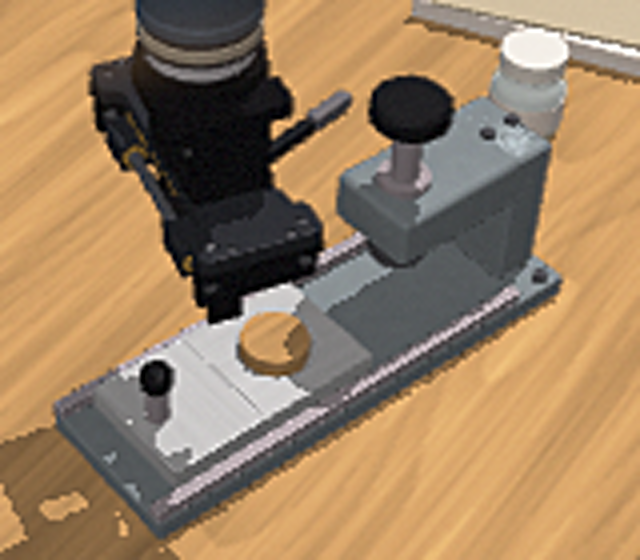

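The disc lies flat in the recess: in the scene crop it's a level ellipse at (273,343) with an even rim, and it stands about 10 mm proud. Next I close the fingers, turn to psi≈-16° so the fingers' flat side faces the post, and go behind the post.

```bash
python3 - <<'E'
from h import *
rel([.484,-.089,.10],np.radians(-15.8))
E
```

```text
off cm [-3.98 -9.88 -0.22]
rot deg [ 0.0000e+00 -3.0000e-02  1.6481e+02]
```

>>> drive_tool --plan '[{"offset": [-1, -2.5, -1], "delta_rot": [0, 0, 7], "jaw": 4}, {"offset": [-2, -5, -1], "delta_rot": [0, 0, 14], "jaw": 2}, {"offset": [-3, -7.5, -1], "delta_rot": [0, 0, 21], "jaw": 0}, {"offset": [-4, -9.9, -1], "delta_rot": [0, 0, 28], "jaw": 0}, {"offset": [-4, -9.9, -1], "delta_rot": [0, 0, 35], "jaw": 0}, {"offset": [-4, -9.9, -1], "delta_rot": [0, 0, 42], "jaw": 0}, {"offset": [-4, -9.9, -1], "delta_rot": [0, 0, 49], "jaw": 0}, {"offset": [-4, -9.9, -1], "delta_rot": [0, 0, 56], "jaw": 0}]'

```text
time: 17.98
position: [0.4844, -0.089, 0.1073]
tool_rot: [0.69, 0.724, 0.0, -0.0]
ft_force: [-0.4, -0.0, 0.6]
grip_width: 0.0165
```

>>> drive_tool --plan '[{"offset": [0, 0, 0], "delta_rot": [0, 0, 7], "jaw": 0}, {"offset": [0, 0, 0], "delta_rot": [0, 0, 14], "jaw": 0}, {"offset": [0, 0, 0], "delta_rot": [0, 0, 21], "jaw": 0}, {"offset": [0, 0, 0], "delta_rot": [0, 0, 28], "jaw": 0}, {"offset": [0, 0, 0], "delta_rot": [0, 0, 35], "jaw": 0}, {"offset": [0, 0, 0], "delta_rot": [0, 0, 42], "jaw": 0}, {"offset": [0, 0, 0], "delta_rot": [0, 0, 49], "jaw": 0}, {"offset": [0, 0, 0], "delta_rot": [0, 0, 56], "jaw": 0}]'

```text
time: 18.65
position: [0.4845, -0.0887, 0.1073]
tool_rot: [0.949, 0.315, -0.0, -0.0]
ft_force: [-0.4, -0.4, -0.9]
grip_width: 0.0004
```

>>> drive_tool --plan '[{"offset": [0, 0, 0], "delta_rot": [0, 0, 7], "jaw": 0}, {"offset": [0, 0, 0], "delta_rot": [0, 0, 14], "jaw": 0}, {"offset": [0, 0, 0], "delta_rot": [0, 0, 21], "jaw": 0}, {"offset": [0, 0, 0], "delta_rot": [0, 0, 28], "jaw": 0}, {"offset": [0, 0, 0], "delta_rot": [0, 0, 35], "jaw": 0}, {"offset": [0, 0, 0], "delta_rot": [0, 0, 42], "jaw": 0}, {"offset": [0, 0, 0], "delta_rot": [0, 0, 49], "jaw": 0}, {"offset": [0, 0, 0], "delta_rot": [0, 0, 53], "jaw": 0}]'

```text
time: 19.32
position: [0.4845, -0.0887, 0.1074]
tool_rot: [0.99, -0.141, -0.0, -0.0]
ft_force: [0.2, -0.6, 0.8]
grip_width: 0.0005
```

```bash
python3 - <<'E'
from h import *
for k in range(3): camera("top")
M=T();im=camera("wrist");cv2.imwrite("pics/w17.png",im[:,:,::-1])
t=camera("scene");cv2.imwrite("pics/s17.png",cv2.resize(t[140:280,220:380,::-1],None,fx=4,fy=4,interpolation=cv2.INTER_CUBIC))
o=get_obs();print(T()[:3,3],o["ft_force"],o["q"],o["grip_width"],o["time"]);rel([.484,-.089,.039],np.radians(-15.8))
C=wcam(M);print(wproj([.4997,-.0348,.082],C),wproj([.527,.06,.048],C))
E
```

```text
[ 0.48422598 -0.08895839  0.10751823] [ 0.22102482 -0.00076286 -0.24839772] [-4.09140898e-01  4.94144530e-01  1.84908732e+00  8.21256217e-05
  7.98783919e-01 -1.33074625e-01] 0.0006442566024633506 19.5667
off cm [-0.02  0.01  6.85]
rot deg [-0.01  0.02 -0.02]
[277.18877278 147.21666095] [277.84769021  15.21662465]
```

View pics/w17.png

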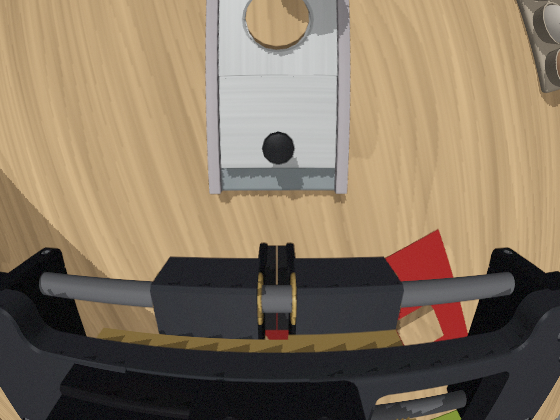

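View pics/s17.png

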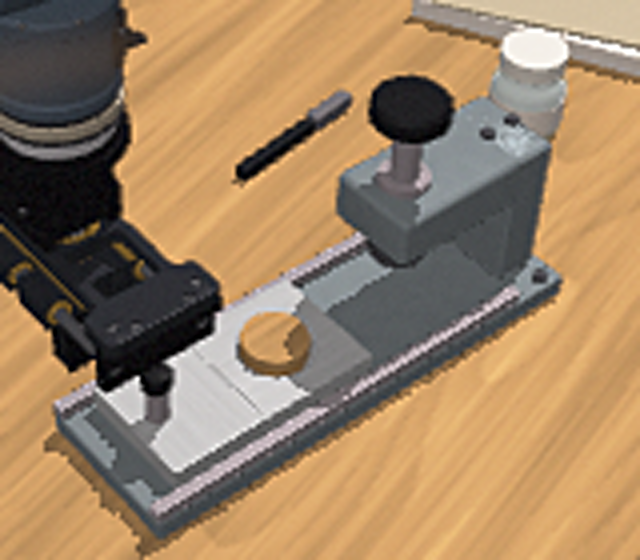

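The shut fingers are lined up with the post: the cap is at (277,147) and the fingers at x=277. I'll lower, then push along tool -y, which is press +y.

>>> drive_tool --plan '[{"offset": [0, 0, 1.5], "delta_rot": [0, 0, 0], "jaw": 0}, {"offset": [0, 0, 3], "delta_rot": [0, 0, 0], "jaw": 0}, {"offset": [0, 0, 4.5], "delta_rot": [0, 0, 0], "jaw": 0}, {"offset": [0, 0, 6], "delta_rot": [0, 0, 0], "jaw": 0}, {"offset": [0, 0, 7], "delta_rot": [0, 0, 0], "jaw": 0}, {"offset": [0, -0.5, 7.1], "delta_rot": [0, 0, 0], "jaw": 0}, {"offset": [0, -1, 7.1], "delta_rot": [0, 0, 0], "jaw": 0}, {"offset": [0, -1.5, 7.1], "delta_rot": [0, 0, 0], "jaw": 0}]'

```text
time: 20.23
position: [0.4887, -0.0745, 0.0371]
tool_rot: [0.99, -0.139, 0.0, 0.0]
ft_force: [-0.3, -0.3, 0.1]
grip_width: 0.0006
```

```bash
python3 - <<'E'
from h import *
t=camera("scene");cv2.imwrite("pics/s18.png",cv2.resize(t[140:280,220:380,::-1],None,fx=4,fy=4,interpolation=cv2.INTER_CUBIC))
for k in range(2): camera("top")
o=get_obs();print(T()[:3,3],o["ft_force"])
d=np.array([.272,.962]);p=T()[:2,3];print("press y of tcp rel post", (p-[.4997,-.0348])@d, "rel ram",(p-[.5555,.1615])@d)
E
```

```text
[ 0.48886371 -0.07444684  0.03751107] [ 0.77165317 -0.41754498  0.03636987]
press y of tcp rel post -0.041087733458358415 rel ram -0.24510593345835843
```

View pics/s18.png

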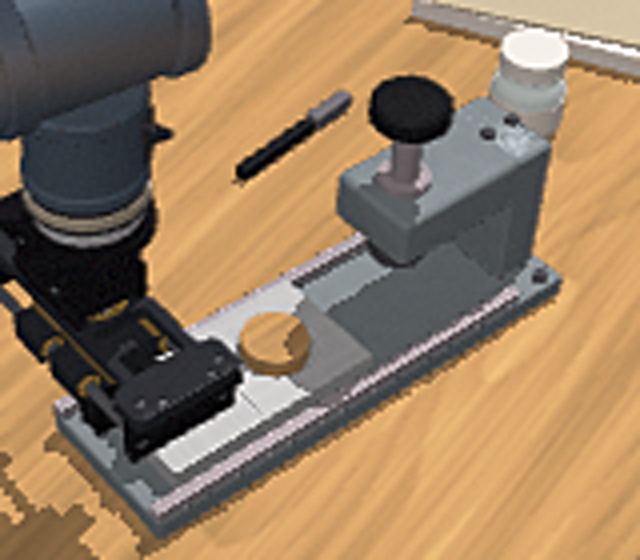

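>>> drive_tool --plan '[{"offset": [0, -0.6, 0], "delta_rot": [0, 0, 0], "jaw": 0}, {"offset": [0, -1.2, 0], "delta_rot": [0, 0, 0], "jaw": 0}, {"offset": [0, -1.8, 0], "delta_rot": [0, 0, 0], "jaw": 0}, {"offset": [0, -2.4, 0], "delta_rot": [0, 0, 0], "jaw": 0}, {"offset": [0, -3.0, 0], "delta_rot": [0, 0, 0], "jaw": 0}, {"offset": [0, -3.7, 0], "delta_rot": [0, 0, 0], "jaw": 0}, {"offset": [0, -4.4, 0], "delta_rot": [0, 0, 0], "jaw": 0}, {"offset": [0, -5.1, 0], "delta_rot": [0, 0, 0], "jaw": 0}]'

```text
time: 21.05
position: [0.5024, -0.0252, 0.0368]
tool_rot: [0.99, -0.139, 0.0, 0.0]
ft_force: [0.1, -1.6, 1.4]
grip_width: 0.0004
```

```bash
python3 - <<'E'
from h import *
t=camera("scene");cv2.imwrite("pics/s19.png",cv2.resize(t[140:280,220:380,::-1],None,fx=4,fy=4,interpolation=cv2.INTER_CUBIC))
im=camera("wrist");cv2.imwrite("pics/w19.png",im[:,:,::-1])
o=get_obs();print(T()[:3,3],o["ft_force"])
d=np.array([.272,.962]);p=T()[:2,3];print("rel ram",(p-[.5555,.1615])@d)
E
```

```text
[ 0.50244313 -0.02454349  0.03670158] [-0.69723987 -0.50489628  0.39051103]
rel ram -0.19340530080599053
```

View pics/s19.png

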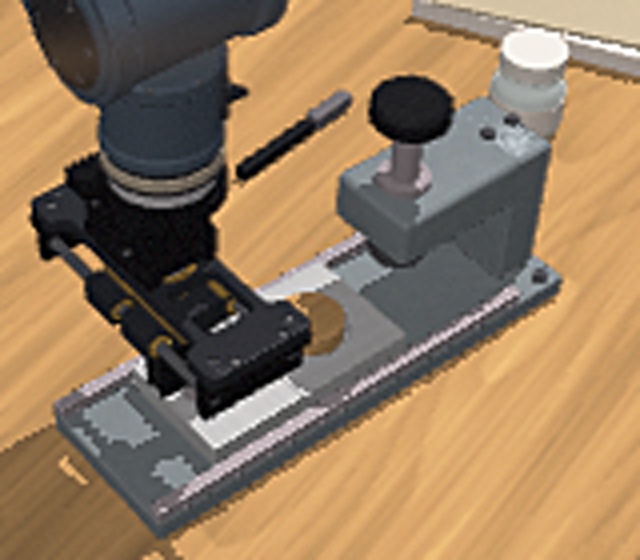

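View pics/w19.png

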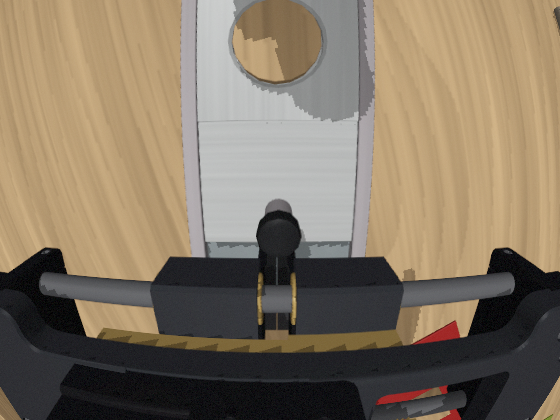

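The carriage is moving with the fingers: the cap is at (278,232), against the finger tips, with the disc still seated at (277,40). Continuing.

>>> drive_tool --plan '[{"offset": [0, -0.6, 0], "delta_rot": [0, 0, 0], "jaw": 0}, {"offset": [0, -1.3, 0], "delta_rot": [0, 0, 0], "jaw": 0}, {"offset": [0, -2.1, 0], "delta_rot": [0, 0, 0], "jaw": 0}, {"offset": [0, -2.9, 0], "delta_rot": [0, 0, 0], "jaw": 0}, {"offset": [0, -3.7, 0], "delta_rot": [0, 0, 0], "jaw": 0}, {"offset": [0, -4.4, 0], "delta_rot": [0, 0, 0], "jaw": 0}, {"offset": [0, -5.0, 0], "delta_rot": [0, 0, 0], "jaw": 0}, {"offset": [0, -5.4, 0], "delta_rot": [0, 0, 0], "jaw": 0}]'

```text
time: 21.82
position: [0.517, 0.0271, 0.0367]
tool_rot: [0.99, -0.138, -0.0, -0.0]
ft_force: [-1.1, -1.6, -0.3]
grip_width: 0.0008
```

```bash
python3 - <<'E'
from h import *
t=camera("scene");cv2.imwrite("pics/s20.png",cv2.resize(t[140:280,220:380,::-1],None,fx=4,fy=4,interpolation=cv2.INTER_CUBIC))
im=camera("wrist");cv2.imwrite("pics/w20.png",im[:,:,::-1])
camera("top");o=get_obs();print(T()[:3,3],o["ft_force"])
d=np.array([.272,.962]);p=T()[:2,3];print("rel ram",(p-[.5555,.1615])@d)
E
```

```text
[0.51753819 0.02663788 0.0368015 ] [ 0.03505832 -0.34528685 -0.70511542]
rel ram -0.14006297362645975
```

View pics/s20.png

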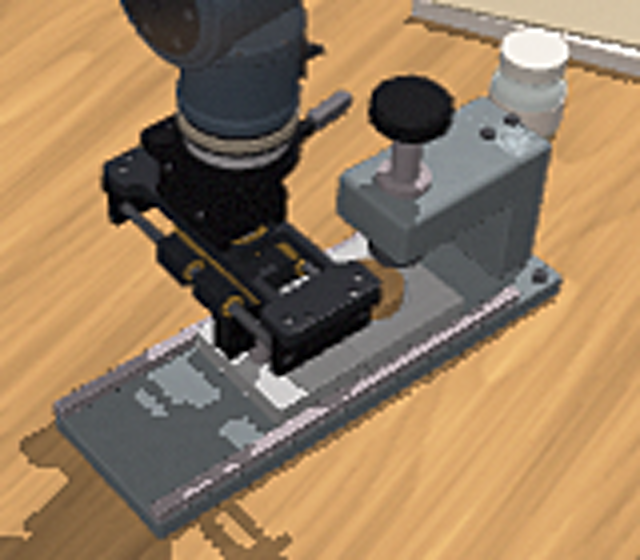

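View pics/w20.png

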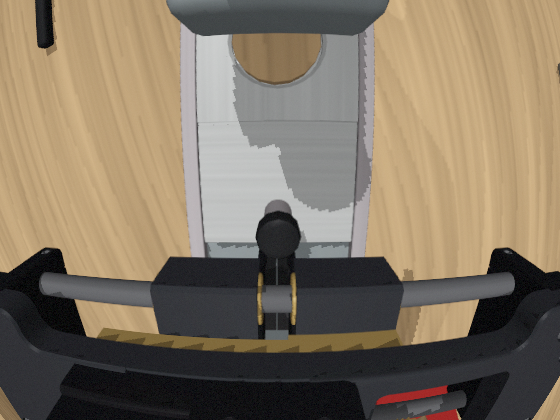

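>>> drive_tool --plan '[{"offset": [0, -0.3, 0], "delta_rot": [0, 0, 0], "jaw": 0}, {"offset": [0, -0.6, 0], "delta_rot": [0, 0, 0], "jaw": 0}, {"offset": [0, -0.9, 0], "delta_rot": [0, 0, 0], "jaw": 0}, {"offset": [0, -1.1, 0], "delta_rot": [0, 0, 0], "jaw": 0}, {"offset": [0, -1.3, 0], "delta_rot": [0, 0, 0], "jaw": 0}, {"offset": [0, -1.4, 0], "delta_rot": [0, 0, 0], "jaw": 0}, {"offset": [0, -1.5, 0], "delta_rot": [0, 0, 0], "jaw": 0}, {"offset": [0, -1.6, 0], "delta_rot": [0, 0, 0], "jaw": 0}]'

```text
time: 22.63
position: [0.5215, 0.0415, 0.0368]
tool_rot: [0.99, -0.139, 0.0, 0.0]
ft_force: [-0.1, -1.6, -0.2]
grip_width: -0.0
```

>>> drive_tool --plan '[{"offset": [0, -0.05, 0], "delta_rot": [0, 0, 0], "jaw": 0}, {"offset": [0, -0.1, 0], "delta_rot": [0, 0, 0], "jaw": 0}, {"offset": [0, -0.15, 0], "delta_rot": [0, 0, 0], "jaw": 0}, {"offset": [0, -0.2, 0], "delta_rot": [0, 0, 0], "jaw": 0}, {"offset": [0, -0.25, 0], "delta_rot": [0, 0, 0], "jaw": 0}, {"offset": [0, -0.3, 0], "delta_rot": [0, 0, 0], "jaw": 0}, {"offset": [0, -0.3, 0], "delta_rot": [0, 0, 0], "jaw": 0}, {"offset": [0, -0.3, 0], "delta_rot": [0, 0, 0], "jaw": 0}]'

```text
time: 23.3
position: [0.5223, 0.0444, 0.0368]
tool_rot: [0.99, -0.139, 0.0, -0.0]
ft_force: [-0.0, -0.0, 0.1]
grip_width: 0.0005
```

```bash
python3 - <<'E'
from h import *
im=camera("wrist");cv2.imwrite("pics/w21.png",im[:,:,::-1])
for i in range(3):
  camera("top");o=get_obs();print(T()[:3,3],o["ft_force"])
d=np.array([.272,.962]);p=T()[:2,3];print("rel ram",(p-[.5555,.1615])@d)
E
```

```text
[0.52233895 0.0443804  0.03675631] [ 0.16958403 -1.70811484 -0.10704824]
[0.52233874 0.04439274 0.03677311] [ 0.18296956 -1.71962376  0.2954885 ]
[0.52232761 0.0443842  0.03675899] [ 0.65860543 -0.79854274 -0.21585148]
rel ram -0.12168828791622273
```

>>> drive_tool --plan '[{"offset": [0, -0.05, 0], "delta_rot": [0, 0, 0], "jaw": 0}, {"offset": [0, -0.1, 0], "delta_rot": [0, 0, 0], "jaw": 0}, {"offset": [0, -0.15, 0], "delta_rot": [0, 0, 0], "jaw": 0}, {"offset": [0, -0.2, 0], "delta_rot": [0, 0, 0], "jaw": 0}, {"offset": [0, -0.25, 0], "delta_rot": [0, 0, 0], "jaw": 0}, {"offset": [0, -0.3, 0], "delta_rot": [0, 0, 0], "jaw": 0}, {"offset": [0, -0.3, 0], "delta_rot": [0, 0, 0], "jaw": 0}, {"offset": [0, -0.3, 0], "delta_rot": [0, 0, 0], "jaw": 0}]'

```text
time: 24.17
position: [0.5231, 0.0472, 0.0368]
tool_rot: [0.99, -0.139, 0.0, 0.0]
ft_force: [-0.5, -1.6, 0.4]
grip_width: -0.0003
```

>>> drive_tool --plan '[{"offset": [0, -0.05, 0], "delta_rot": [0, 0, 0], "jaw": 0}, {"offset": [0, -0.1, 0], "delta_rot": [0, 0, 0], "jaw": 0}, {"offset": [0, -0.15, 0], "delta_rot": [0, 0, 0], "jaw": 0}, {"offset": [0, -0.2, 0], "delta_rot": [0, 0, 0], "jaw": 0}, {"offset": [0, -0.25, 0], "delta_rot": [0, 0, 0], "jaw": 0}, {"offset": [0, -0.3, 0], "delta_rot": [0, 0, 0], "jaw": 0}, {"offset": [0, -0.3, 0], "delta_rot": [0, 0, 0], "jaw": 0}, {"offset": [0, -0.3, 0], "delta_rot": [0, 0, 0], "jaw": 0}]'

```text
time: 24.83
position: [0.5231, 0.0475, 0.0368]
tool_rot: [0.99, -0.138, -0.001, 0.002]
ft_force: [-3.1, -12.9, 2.3]
grip_width: 0.0006
```

```bash
python3 - <<'E'
from h import *
im=camera("wrist");cv2.imwrite("pics/w22.png",im[:,:,::-1])
t=camera("scene");cv2.imwrite("pics/s22.png",cv2.resize(t[140:280,220:380,::-1],None,fx=4,fy=4,interpolation=cv2.INTER_CUBIC))
for i in range(2):
  camera("top");o=get_obs();print(T()[:3,3],o["ft_force"])
d=np.array([.272,.962]);p=T()[:2,3];print("rel ram",(p-[.5555,.1615])@d)
E
```

```text
[0.52312799 0.04747661 0.03678634] [ -2.8114852  -12.18294854   2.31917569]
[0.523118   0.04747067 0.03679343] [ -2.72441023 -12.00880415   1.87487446]
rel ram -0.11850411651025262
```

View pics/w22.png

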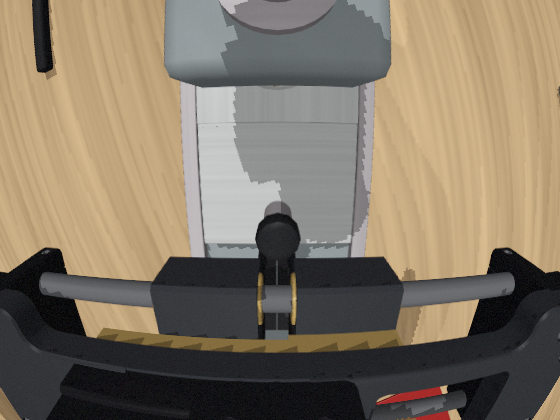

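View pics/s22.png

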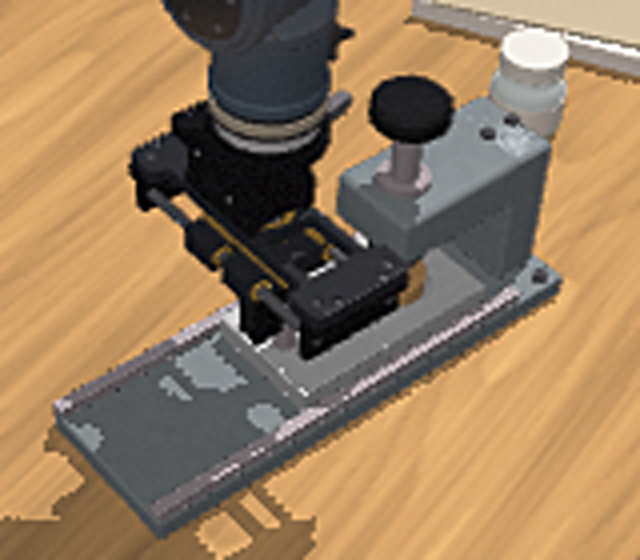

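The force rose to 12 N and motion stopped, so the carriage is home. I'll back off, rise and go above the knob.

>>> drive_tool --plan '[{"offset": [0, 0.5, 0], "delta_rot": [0, 0, 0], "jaw": 0}, {"offset": [0, 1.5, 0], "delta_rot": [0, 0, 0], "jaw": 0}, {"offset": [0, 3, -0.5], "delta_rot": [0, 0, 0], "jaw": 0}, {"offset": [0, 4, -3], "delta_rot": [0, 0, 0], "jaw": 0}, {"offset": [0, 4, -7], "delta_rot": [0, 0, 0], "jaw": 0}, {"offset": [0, 4, -11], "delta_rot": [0, 0, 0], "jaw": 0}, {"offset": [0, 4, -15], "delta_rot": [0, 0, 0], "jaw": 0}, {"offset": [0, 4, -19], "delta_rot": [0, 0, 0], "jaw": 0}]'

```text
time: 25.7
position: [0.512, 0.0119, 0.2284]
tool_rot: [0.99, -0.139, -0.0, -0.001]
ft_force: [1.0, 0.1, -1.1]
grip_width: 0.0004
```

```bash
python3 - <<'E'
from h import *
for i in range(3): camera("top")
t=camera("scene");cv2.imwrite("pics/s23.png",cv2.resize(t[140:280,220:380,::-1],None,fx=4,fy=4,interpolation=cv2.INTER_CUBIC))
M=T();im=camera("wrist");cv2.imwrite("pics/w23.png",im[:,:,::-1]);np.save("m23.npy",M)
print(M[:3,3],get_obs()["ft_force"]);C=wcam(M);print(wproj([.5555,.1615,.2],C),wproj([.5555-.0272,.1615-.0962,.082],C));rel([.5555,.1615,.22],np.radians(-15.8))
E
```

```text
[0.51324933 0.01176666 0.22788219] [-0.37544116 -0.13990444 -0.28544574]
[276.34040895   0.87616733] [276.13209815 135.5119714 ]
off cm [  0.07 -15.57   0.64]
rot deg [-0.03  0.06 -0.14]
```

View pics/s23.png

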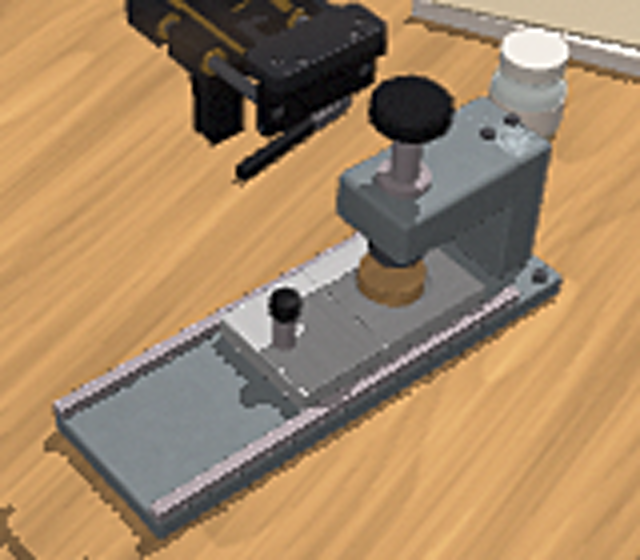

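View pics/w23.png

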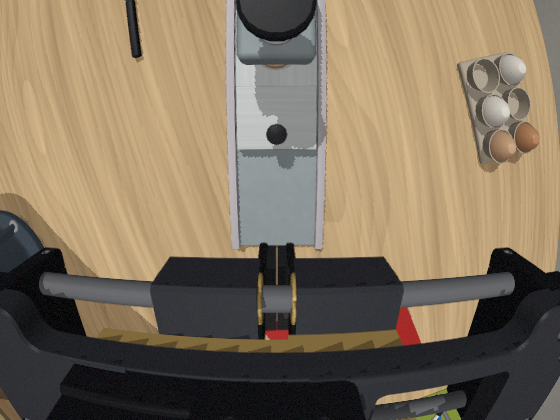

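The post is at (276,134), matching the predicted home position (276,135), and the disc sits flat under the stamp. Moving over the knob.

>>> drive_tool --plan '[{"offset": [0, -2, 0], "delta_rot": [0, 0, 0], "jaw": 0}, {"offset": [0, -5, 0], "delta_rot": [0, 0, 0], "jaw": 0}, {"offset": [0, -8, 0], "delta_rot": [0, 0, 0], "jaw": 0}, {"offset": [0, -11, 0], "delta_rot": [0, 0, 0], "jaw": 0}, {"offset": [0.1, -13.5, 0], "delta_rot": [0, 0, 0], "jaw": 0}, {"offset": [0.1, -15, 0.5], "delta_rot": [0, 0, 0], "jaw": 0}, {"offset": [0.1, -15.6, 1], "delta_rot": [0, 0, 0], "jaw": 0}, {"offset": [0.1, -15.6, 1.5], "delta_rot": [0, 0, 0], "jaw": 0}]'

```text
time: 26.62
position: [0.5554, 0.1624, 0.2091]
tool_rot: [0.99, -0.138, -0.002, 0.0]
ft_force: [0.6, -0.3, 0.6]
grip_width: 0.0006
```

```bash
python3 - <<'E'
from h import *
for i in range(3): camera("top")
t=camera("scene");cv2.imwrite("pics/s24.png",cv2.resize(t[110:250,240:400,::-1],None,fx=4,fy=4,interpolation=cv2.INTER_CUBIC))
M=T();im=camera("wrist");cv2.imwrite("pics/w24.png",im[:,:,::-1])
o=get_obs();print(M[:3,3],o["ft_force"],o["q"]);C=wcam(M);print(wproj([.5555,.1615,.2],C));rel([.5555,.1615,.19],np.radians(-15.8))
E
```

```text
[0.55584743 0.16022873 0.2107597 ] [-0.07837979 -0.11366343  0.25910238] [ 8.76306423e-02  4.51326176e-01  1.53560393e+00 -2.58031440e-04
  1.15586816e+00  3.67402959e-01]
[275.96514362 234.56190293]
off cm [-0.11 -0.1   2.14]
rot deg [ 0.04  0.06 -0.22]
```

View pics/s24.png

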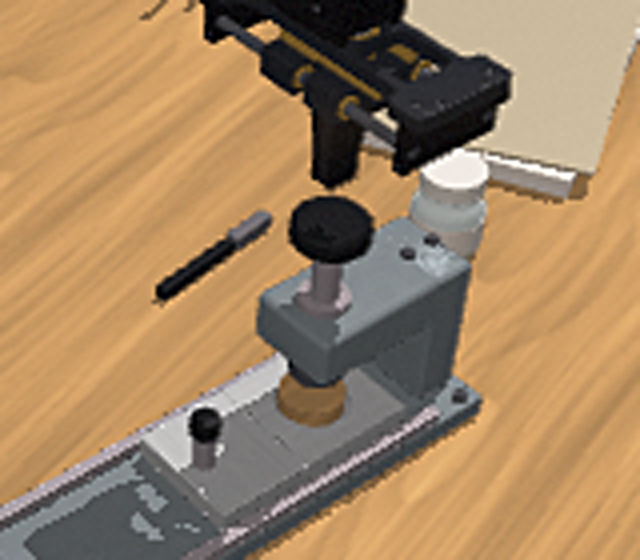

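View pics/w24.png

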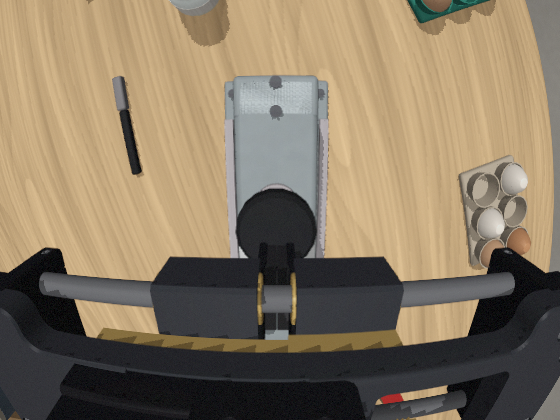

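The shut fingers are above the knob's middle: the knob spans x 236–317 and rows 188–267 with the tips over it. Lowering to contact.

>>> drive_tool --plan '[{"offset": [-0.1, -0.15, 0.3], "delta_rot": [0, 0, 0], "jaw": 0}, {"offset": [-0.1, -0.15, 0.7], "delta_rot": [0, 0, 0], "jaw": 0}, {"offset": [-0.1, -0.15, 1.2], "delta_rot": [0, 0, 0], "jaw": 0}, {"offset": [-0.1, -0.15, 1.7], "delta_rot": [0, 0, 0], "jaw": 0}, {"offset": [-0.1, -0.15, 2.1], "delta_rot": [0, 0, 0], "jaw": 0}, {"offset": [-0.1, -0.15, 2.5], "delta_rot": [0, 0, 0], "jaw": 0}, {"offset": [-0.1, -0.15, 2.7], "delta_rot": [0, 0, 0], "jaw": 0}, {"offset": [-0.1, -0.15, 2.7], "delta_rot": [0, 0, 0], "jaw": 0}]'

```text
time: 27.53
position: [0.5557, 0.163, 0.184]
tool_rot: [0.99, -0.139, -0.001, 0.0]
ft_force: [0.2, -0.8, 0.6]
grip_width: 0.0004
```

>>> drive_tool --plan '[{"offset": [0, 0, 0.05], "delta_rot": [0, 0, 0], "jaw": 0}, {"offset": [0, 0, 0.1], "delta_rot": [0, 0, 0], "jaw": 0}, {"offset": [0, 0, 0.15], "delta_rot": [0, 0, 0], "jaw": 0}, {"offset": [0, 0, 0.2], "delta_rot": [0, 0, 0], "jaw": 0}, {"offset": [0, 0, 0.2], "delta_rot": [0, 0, 0], "jaw": 0}, {"offset": [0, 0, 0.2], "delta_rot": [0, 0, 0], "jaw": 0}, {"offset": [0, 0, 0.2], "delta_rot": [0, 0, 0], "jaw": 0}, {"offset": [0, 0, 0.2], "delta_rot": [0, 0, 0], "jaw": 0}]'

```text
time: 28.2
position: [0.5562, 0.1631, 0.1828]
tool_rot: [0.99, -0.139, 0.0, 0.0]
ft_force: [0.6, -0.5, -0.2]
grip_width: 0.0003
```

>>> drive_tool --plan '[{"offset": [0, 0, 0.05], "delta_rot": [0, 0, 0], "jaw": 0}, {"offset": [0, 0, 0.1], "delta_rot": [0, 0, 0], "jaw": 0}, {"offset": [0, 0, 0.15], "delta_rot": [0, 0, 0], "jaw": 0}, {"offset": [0, 0, 0.2], "delta_rot": [0, 0, 0], "jaw": 0}, {"offset": [0, 0, 0.2], "delta_rot": [0, 0, 0], "jaw": 0}, {"offset": [0, 0, 0.2], "delta_rot": [0, 0, 0], "jaw": 0}, {"offset": [0, 0, 0.2], "delta_rot": [0, 0, 0], "jaw": 0}, {"offset": [0, 0, 0.2], "delta_rot": [0, 0, 0], "jaw": 0}]'

```text
time: 28.87
position: [0.5562, 0.1631, 0.1808]
tool_rot: [0.99, -0.139, 0.0, -0.0]
ft_force: [0.5, 0.3, 1.5]
grip_width: 0.0007
```

>>> drive_tool --plan '[{"offset": [0, 0, 0.05], "delta_rot": [0, 0, 0], "jaw": 0}, {"offset": [0, 0, 0.1], "delta_rot": [0, 0, 0], "jaw": 0}, {"offset": [0, 0, 0.15], "delta_rot": [0, 0, 0], "jaw": 0}, {"offset": [0, 0, 0.2], "delta_rot": [0, 0, 0], "jaw": 0}, {"offset": [0, 0, 0.2], "delta_rot": [0, 0, 0], "jaw": 0}, {"offset": [0, 0, 0.2], "delta_rot": [0, 0, 0], "jaw": 0}, {"offset": [0, 0, 0.2], "delta_rot": [0, 0, 0], "jaw": 0}, {"offset": [0, 0, 0.2], "delta_rot": [0, 0, 0], "jaw": 0}]'

```text
time: 29.53
position: [0.5562, 0.1631, 0.1788]
tool_rot: [0.99, -0.139, 0.0, 0.0]
ft_force: [-0.2, 0.5, -0.6]
grip_width: 0.0002
```

>>> drive_tool --plan '[{"offset": [0, 0, 0.05], "delta_rot": [0, 0, 0], "jaw": 0}, {"offset": [0, 0, 0.1], "delta_rot": [0, 0, 0], "jaw": 0}, {"offset": [0, 0, 0.15], "delta_rot": [0, 0, 0], "jaw": 0}, {"offset": [0, 0, 0.2], "delta_rot": [0, 0, 0], "jaw": 0}, {"offset": [0, 0, 0.2], "delta_rot": [0, 0, 0], "jaw": 0}, {"offset": [0, 0, 0.2], "delta_rot": [0, 0, 0], "jaw": 0}, {"offset": [0, 0, 0.2], "delta_rot": [0, 0, 0], "jaw": 0}, {"offset": [0, 0, 0.2], "delta_rot": [0, 0, 0], "jaw": 0}]'

```text
time: 30.2
position: [0.5562, 0.1631, 0.1767]
tool_rot: [0.99, -0.139, -0.0, -0.0]
ft_force: [0.5, -0.9, 0.4]
grip_width: 0.0006
```

>>> drive_tool --plan '[{"offset": [0, 0, 0.05], "delta_rot": [0, 0, 0], "jaw": 0}, {"offset": [0, 0, 0.1], "delta_rot": [0, 0, 0], "jaw": 0}, {"offset": [0, 0, 0.15], "delta_rot": [0, 0, 0], "jaw": 0}, {"offset": [0, 0, 0.15], "delta_rot": [0, 0, 0], "jaw": 0}, {"offset": [0, 0, 0.15], "delta_rot": [0, 0, 0], "jaw": 0}, {"offset": [0, 0, 0.15], "delta_rot": [0, 0, 0], "jaw": 0}, {"offset": [0, 0, 0.15], "delta_rot": [0, 0, 0], "jaw": 0}, {"offset": [0, 0, 0.15], "delta_rot": [0, 0, 0], "jaw": 0}]'

```text
time: 30.87
position: [0.5562, 0.1631, 0.1753]
tool_rot: [0.99, -0.139, 0.0, -0.0]
ft_force: [-1.3, -0.3, 4.2]
grip_width: 0.0003
```

>>> drive_tool --plan '[{"offset": [0, 0, 0.05], "delta_rot": [0, 0, 0], "jaw": 0}, {"offset": [0, 0, 0.1], "delta_rot": [0, 0, 0], "jaw": 0}, {"offset": [0, 0, 0.15], "delta_rot": [0, 0, 0], "jaw": 0}, {"offset": [0, 0, 0.15], "delta_rot": [0, 0, 0], "jaw": 0}, {"offset": [0, 0, 0.15], "delta_rot": [0, 0, 0], "jaw": 0}, {"offset": [0, 0, 0.15], "delta_rot": [0, 0, 0], "jaw": 0}, {"offset": [0, 0, 0.15], "delta_rot": [0, 0, 0], "jaw": 0}, {"offset": [0, 0, 0.15], "delta_rot": [0, 0, 0], "jaw": 0}]'

```text
time: 31.53
position: [0.5562, 0.1631, 0.1738]
tool_rot: [0.99, -0.139, 0.0, -0.0]
ft_force: [-1.0, 0.3, 4.1]
grip_width: 0.0002
```

Contact came at TCP z≈0.176, where the force rose to about 4 N, so 25 mm down means TCP z≈0.151.

>>> drive_tool --plan '[{"offset": [0, 0, 0.15], "delta_rot": [0, 0, 0], "jaw": 0}, {"offset": [0, 0, 0.3], "delta_rot": [0, 0, 0], "jaw": 0}, {"offset": [0, 0, 0.45], "delta_rot": [0, 0, 0], "jaw": 0}, {"offset": [0, 0, 0.6], "delta_rot": [0, 0, 0], "jaw": 0}, {"offset": [0, 0, 0.75], "delta_rot": [0, 0, 0], "jaw": 0}, {"offset": [0, 0, 0.9], "delta_rot": [0, 0, 0], "jaw": 0}, {"offset": [0, 0, 1.05], "delta_rot": [0, 0, 0], "jaw": 0}, {"offset": [0, 0, 1.2], "delta_rot": [0, 0, 0], "jaw": 0}]'

```text
time: 32.2
position: [0.5562, 0.1631, 0.1619]
tool_rot: [0.99, -0.139, 0.0, -0.0]
ft_force: [-1.6, -0.1, 6.3]
grip_width: 0.0005
```

>>> drive_tool --plan '[{"offset": [0, 0, 0.1], "delta_rot": [0, 0, 0], "jaw": 0}, {"offset": [0, 0, 0.2], "delta_rot": [0, 0, 0], "jaw": 0}, {"offset": [0, 0, 0.3], "delta_rot": [0, 0, 0], "jaw": 0}, {"offset": [0, 0, 0.4], "delta_rot": [0, 0, 0], "jaw": 0}, {"offset": [0, 0, 0.4], "delta_rot": [0, 0, 0], "jaw": 0}, {"offset": [0, 0, 0.4], "delta_rot": [0, 0, 0], "jaw": 0}, {"offset": [0, 0, 0.4], "delta_rot": [0, 0, 0], "jaw": 0}, {"offset": [0, 0, 0.4], "delta_rot": [0, 0, 0], "jaw": 0}]'

```text
time: 32.87
position: [0.5562, 0.1631, 0.1581]
tool_rot: [0.99, -0.139, 0.0, -0.0]
ft_force: [-1.5, 0.7, 8.1]
grip_width: 0.0008
```

```bash
python3 - <<'E'
from h import *
for i in range(3):
  camera("top");o=get_obs();print(o["position"],o["ft_force"])
t=camera("scene");cv2.imwrite("pics/s25.png",cv2.resize(t[110:250,240:400,::-1],None,fx=4,fy=4,interpolation=cv2.INTER_CUBIC))
E
```

```text
[0.5562355  0.16312764 0.15811649] [-2.23803774 -0.50709219  7.59801626]
[0.55622788 0.16312346 0.15810733] [-2.66369377 -0.50703733  7.4758513 ]
[0.55625614 0.1630921  0.15813096] [-1.91894166 -0.79954453  6.50162332]
```

View pics/s25.png

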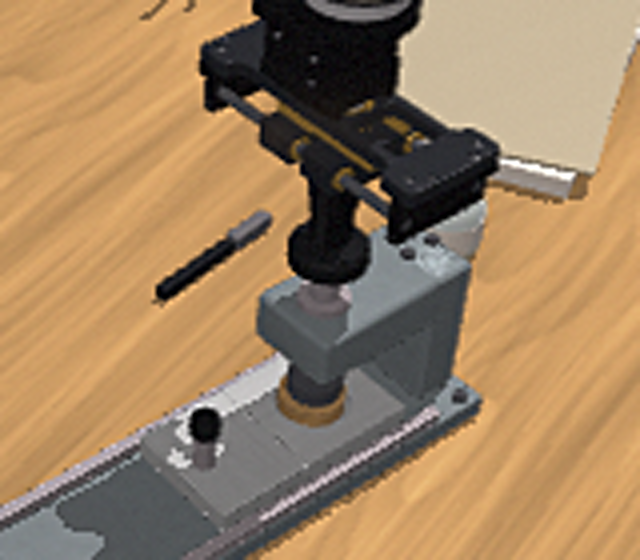

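The knob is about 18 mm down with a force of about 7.3 N, which agrees with the spring, and the stamp is just reaching the disc at (313,390). Continuing to 25 mm.

>>> drive_tool --plan '[{"offset": [0, 0, 0.1], "delta_rot": [0, 0, 0], "jaw": 0}, {"offset": [0, 0, 0.2], "delta_rot": [0, 0, 0], "jaw": 0}, {"offset": [0, 0, 0.3], "delta_rot": [0, 0, 0], "jaw": 0}, {"offset": [0, 0, 0.4], "delta_rot": [0, 0, 0], "jaw": 0}, {"offset": [0, 0, 0.4], "delta_rot": [0, 0, 0], "jaw": 0}, {"offset": [0, 0, 0.4], "delta_rot": [0, 0, 0], "jaw": 0}, {"offset": [0, 0, 0.4], "delta_rot": [0, 0, 0], "jaw": 0}, {"offset": [0, 0, 0.4], "delta_rot": [0, 0, 0], "jaw": 0}]'

```text
time: 33.73
position: [0.5563, 0.1631, 0.1549]
tool_rot: [0.99, -0.139, 0.0, -0.0]
ft_force: [-2.3, 0.1, 10.9]
grip_width: 0.0005
```

```bash
python3 - <<'E'
from h import *
z=[];f=[]
for i in range(8):
  camera("top");o=get_obs();z.append(o["position"][2]);f.append(o["ft_force"][2])
print(np.mean(z),np.mean(f),np.std(f))
E
```

```text
0.15485835675128068 10.938401423364303 0.2132824117817543
```

>>> drive_tool --plan '[{"offset": [0, 0, 0.05], "delta_rot": [0, 0, 0], "jaw": 0}, {"offset": [0, 0, 0.1], "delta_rot": [0, 0, 0], "jaw": 0}, {"offset": [0, 0, 0.15], "delta_rot": [0, 0, 0], "jaw": 0}, {"offset": [0, 0, 0.2], "delta_rot": [0, 0, 0], "jaw": 0}, {"offset": [0, 0, 0.25], "delta_rot": [0, 0, 0], "jaw": 0}, {"offset": [0, 0, 0.3], "delta_rot": [0, 0, 0], "jaw": 0}, {"offset": [0, 0, 0.3], "delta_rot": [0, 0, 0], "jaw": 0}, {"offset": [0, 0, 0.3], "delta_rot": [0, 0, 0], "jaw": 0}]'

```text
time: 34.8
position: [0.5563, 0.1631, 0.1523]
tool_rot: [0.99, -0.139, 0.0, -0.0]
ft_force: [-4.2, -1.3, 13.8]
grip_width: 0.0006
```

```bash
python3 - <<'E'
from h import *
z=[];f=[]
for i in range(10):
  camera("top");o=get_obs();z.append(o["position"][2]);f.append(o["ft_force"])
print(np.mean(z),np.mean(f,0),np.std(f,0),o["time"])
t=camera("scene");cv2.imwrite("pics/s26.png",cv2.resize(t[110:250,240:400,::-1],None,fx=4,fy=4,interpolation=cv2.INTER_CUBIC))
cv2.imwrite("pics/s26f.png",t[:,:,::-1])
E
```

```text
0.15233261129874381 [-3.77701765 -0.76694713 13.68014308] [0.61430264 0.348846   0.50103997] 35.3
```

View pics/s26.png

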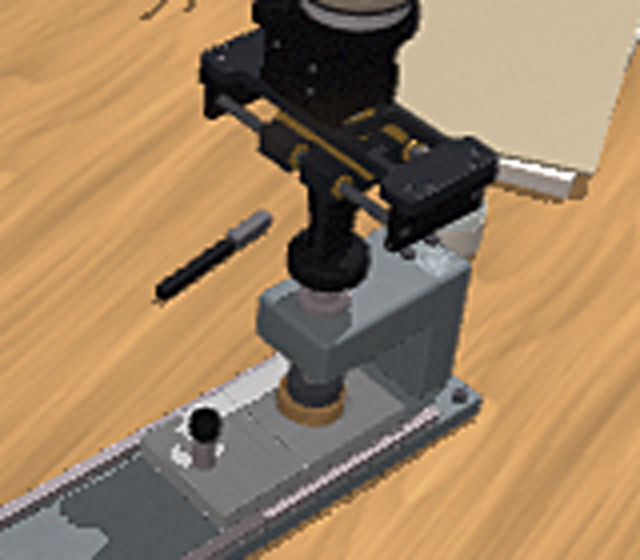

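View pics/s26f.png

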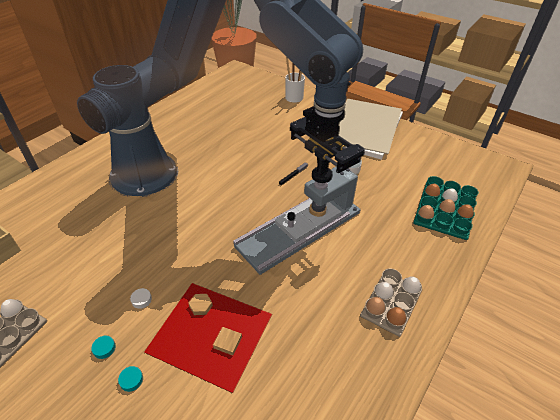

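The force slope is 1.08 N/mm with a mean of 13.7 N. Geometry gives about 23.7 mm and force about 24.7 mm, so I'll add 0.6 mm and hold.

>>> drive_tool --plan '[{"offset": [0, 0, 0.03], "delta_rot": [0, 0, 0], "jaw": 0}, {"offset": [0, 0, 0.06], "delta_rot": [0, 0, 0], "jaw": 0}, {"offset": [0, 0, 0.06], "delta_rot": [0, 0, 0], "jaw": 0}, {"offset": [0, 0, 0.06], "delta_rot": [0, 0, 0], "jaw": 0}, {"offset": [0, 0, 0.06], "delta_rot": [0, 0, 0], "jaw": 0}, {"offset": [0, 0, 0.06], "delta_rot": [0, 0, 0], "jaw": 0}, {"offset": [0, 0, 0.06], "delta_rot": [0, 0, 0], "jaw": 0}, {"offset": [0, 0, 0.06], "delta_rot": [0, 0, 0], "jaw": 0}]'

```text
time: 36.02
position: [0.5563, 0.1631, 0.1518]
tool_rot: [0.99, -0.139, 0.0, -0.0]
ft_force: [-4.5, 0.2, 13.8]
grip_width: 0.0003
```

```bash
python3 - <<'E'
from h import *
z=[];f=[]
for i in range(6):
  camera("top");o=get_obs();z.append(o["position"][2]);f.append(o["ft_force"])
print(z[0],z[-1],np.mean(f,0),o["time"])
print(hand_in())
E
```

```text
0.1518297379986862 0.15179806252810812 [-3.63762322 -0.65426331 13.8639533 ] 36.3167
the job is handed in; nothing more can be done
None
```

I put the disc in the recess, slid the carriage home and pushed the knob down. I handed the job in at about 36 s with the arm still holding the knob.

- **Disc:** It lies flat in the recess. The last scene picture shows it level, with the stamp resting on it.
- **Carriage:** It went in until the push against the stop reached 12 N. The post was then about 1 mm from where I predicted it at home.
- **Knob:** The tool had moved about 24.2 mm past the point where it touched the knob, give or take 0.7 mm. The steady push of 13.9 N corresponds to about 24.9 mm. The two differ slightly, but both are within 25 ± 3 mm. There was also a steady sideways force of about 4 N.
- **Bystanders:** The square and hexagonal blanks and the marker are where they were. The jar is mostly hidden behind the press in the last picture, but I never went near it.

**Problems along the way:** My first two grasps of the disc missed. The real finger tips sit about 22–24 mm above the reported tool point, so the fingers closed above the disc without moving it. I corrected for that from the pictures, and later found the knob by contact force. The first three move calls were refused for missing keys and moved nothing.

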